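# Open the battery bay of the bench temperature logger

### The job

The batteries of the bench temperature logger are to be changed. First slide the power switch on its sloping back panel to off, that is away from the battery cover, all the way over its click; then press in the snap tab in the cover's lower edge and, keeping it pressed, lift the cover off. Lay the cover down gently in the steel tray, flat with its hollow side down, beside the spare cells, which stay where they are, like everything else on the bench.

Things in the scene. Friction and masses are not known exactly. Their poses are not given: they have to be found in the camera images.
- cover_mid (a point): Centre of the loose battery cover, a grey plastic hood 110 mm long, 56 wide, 27 high, 0.1 kg, its open rim on the logger's sloping panel, 13.5 mm below this point. z: out of its top (panel normal, 35 deg from vertical while seated); x: up the slope, across its width; y: level, along it. 30 mm of panel round it is bare. Pinch it across its width at mid-length, fingertips 3 mm off the panel.
- cover_pivot (a point): On the cover: foot of its upper long wall (x +28 mm, z -13.5 from cover_mid, same axes). Two hidden tongues here reach 4 mm under the panel's edge: with the tab pressed, first swing the lower edge up, turning the cover 15 to 20 deg about this line, then draw it 10 mm or more down the slope and lift. Tab foot, tongues and ribs reach 9 mm below the rim, so laid flat its rim is 9 mm up.
- cover_tab (a joint): The snap tab's swing about its root, 22 mm above the panel in the middle of the cover's lower long wall: 0 at rest (latched), growing as it is pressed inward (to the cover's +x), 0.30 rad at its stop. The catch is free from about 0.17 rad. A spring brings it back; fully in takes about 10 N.
- tab_ridge (a point): Centre of the outer face of the tab's press ridge: ribbed, 36 mm long (along the cover's y), 9 mm high, standing 4.5 mm out of the cover's lower wall, from 3 to 12 mm above the panel. With it the cover is 60.5 mm across. Axes as the cover's, turning with the tab.
- switch (a joint): The slide switch's position in m: 0 is on (the start), 0.012 is off, its end stop. A spring detent half-way takes about 4 N to cross and then carries it on; it stays where it has clicked.
- switch_ridge (a point): Centre of the switch's black ridge, all of it that stands out of the panel: 24 mm long up the slope, 6 thick along the slide, 7 high; the point is 3.5 mm above the panel. z: panel normal; x: up the slope; y: level, the way to off, away from the cover. At on it is 105 mm from the cover's centre, level with it, and 47 mm of bare panel lie between it and the cover's end.
- bay (a point): Point on the fixed logger where the seated cover's cover_mid lies. The logger is a white case 250 mm wide, 195 deep, 128 high, its back panel sloping at 35 deg towards the robot. Axes: x level, from the panel's low edge to the display side; y level along the panel; z up. The point is 40.5 mm to -x and 50 mm to -y of the case's centre, 88 mm above the bench. The panel's low edge is 30 mm high.
- tray_mid (a point): Centre of the inner floor of the low fixed steel tray, 3 mm above the bench: 290 mm (x) by 200 mm (y) outside, walls 3 mm thick and 18 mm high. Axes: x along its length, towards the end where the spare cells lie; z up.
- tray_clear (a point): Centre of the clear end of the tray's floor, 70 mm to -x of tray_mid: the free floor here is about 140 mm (x) by 194 mm (y). Axes as the tray's.
- spare_mid (a point): Spare cells, three in a loose black holder 86 x 56 x 30 mm, lying in the +x end of the tray; the point is 15 mm above the tray floor. Leave alone.
- reagent_mid (a point): Bystander: amber reagent bottle, 62 mm in diameter and 165 mm tall, standing between logger and tray; point 80 mm above its foot.
- cylinder_mid (a point): Bystander: slim glass measuring cylinder, 250 mm tall, tube 29 mm and foot 60 mm in diameter, easily upset, standing between the robot's side of logger and tray; point 125 mm above its foot.
- crucible_mid (a point): Bystander: lidded porcelain crucible, 55 mm wide, 54 mm high, in front of the logger's low edge; point 20 mm above its foot.
- beaker_mid (a point): Bystander: glass beaker, 70 mm wide, 95 mm high; point 45 mm above its foot.
- mortar_mid (a point): Bystander: porcelain mortar, 96 mm wide, 55 mm high; point 27 mm above its foot.
- brush_grip (a point): Bystander: wooden sieve brush, 170 mm long, lying on the bench; point on its handle.
- tongs_mid (a point): Bystander: steel crucible tongs, 235 mm long, lying on the bench; point near their pivot.
There are look-alikes about, which are no part of the job. What is shaped like the part that bears cover_mid but pink is not meant.

How it is judged (in metres and radians):
On the way, in this order (a step that is already met when the one before it is completed fails the run):
1. the switch is slid fully to off with the cover still seated (value of joint switch above 0.01 m and distance between cover_mid and bay below 0.008 m), for 0.2 s.
2. the snap tab is pressed in far enough to free its catch while the cover is still on its bay (value of joint cover_tab above 0.15 rad and distance between cover_mid and bay below 0.01 m), for 0.1 s.
3. the cover is lifted clear of the logger (distance between cover_mid and bay above 0.08 m and height (world z) of cover_mid above 0.1 m), for 0.1 s.
At the end, for the whole second after the job is handed in: The switch is still at off (within 2 mm of its stop) and the cover lies at rest wholly inside the tray, on its floor, hollow side down and level within 7 deg (value of joint switch above 0.01 m and angle between cover_mid's own z axis and vertical below 0.12 rad and z of cover_mid in the frame of tray_mid between 0.016 and 0.029 m and x of cover_mid in the frame of tray_mid between -0.13 and 0.13 m and y of cover_mid in the frame of tray_mid between -0.09 and 0.09 m and linear speed of cover below 0.02 m/s); the robot touches nothing.
It fails at once if a bystander or the spare cells are shifted by more than 20 mm (distance of any of spare_mid, reagent_mid, cylinder_mid, crucible_mid, beaker_mid, mortar_mid, brush_grip, tongs_mid from where it was at the start of the episode above 0.02 m).
It fails at once if the cover is dropped or flung: out of the fingers and moving faster than 0.5 m/s (a fall of more than about 12 mm) (contact force between the fingers and cover below 0.02 N and linear speed of cover above 0.5 m/s).
It also fails if it takes over 61 s, if anything falls off the work surface, if the arm or the gripper's body presses on something with over 40 N, if the wrist force passes 120 N, or if a joint passes its speed limit or range.

### The arm

A 7-joint arm with a two-finger parallel gripper is mounted at the origin on the work surface. World frame = base frame: x ahead of the robot, y to its left, z up, the work surface at z = 0. Lengths are in m, angles in degrees, forces in N, time in s.
With the tool pointing down it reaches from about 0.425 to 0.875 m from the base axis. Payload 4.7 kg.
Tool frame: the origin (TCP) lies midway between the tips of the shut fingers; the grasp point (between the pads) lies 19 mm behind it; y points along the fingers, x is the direction in which the jaws open and shut, and the axes are right-handed (so a half turn about y gives the same grasp; the last joint's range is limited). The gripper opens to 87 mm and grips with 3 to 60 N. Pads are 19 mm wide; open, the fingers measure 117 mm over their backs; the gripper's body (75 mm by 190 mm) begins 51 mm behind the grasp point.
Start: joints at [68.36, 18.392, -4.016, 83.108, 1.295, 78.541, -3.26], TCP at [0.248, -0.601, 0.223] pointing down, gripper open.
Joint ranges: [-163.93, 163.93], [-17.29, 119.83], [-79.2, 71.16], [3.27, 140.29], [-89.18, 269.18], [5.43, 117.66], [-154.24, 154.24]. Speed limits (degrees/s): [147.25, 147.25, 180, 180, 180, 180, 180].

### API

Orientations are given as [roll, pitch, yaw] about the fixed x, y, z axes, in that order (R = Rz(yaw) Ry(pitch) Rx(roll)).
In Python, from cell import env gives the robot as it stands.
- The arm moves only by the tool carry_out, never from a script. Its argument "targets" is a list of rows, each a list of 2 entries, a list of its own where there are three numbers: the shift along the tool's x, y, z in mm, then the turn, a rotation vector about the tool's x, y, z in degrees. A call has 1 to 12 rows; each row shifts and turns the commanded pose from where the row before left it, along the tool's axes as they then stand; what a row does not reach is not made up. A row lasts 1/10 s, in which the tool goes at most 50 mm and 8.59 degrees, less where a joint would pass 70% of its speed; a pose out of reach is approached as far as the arm can. A call with a gripper value outside its range is refused whole. "jaw" is the opening, from 0 (shut) to 1 (fully open), set as the call begins (left out, the last holds). The fingers move at their own pace and stop on an object; "squeeze" is the grip in N (left out, the last holds). Time passes only in rows, so rows that do not move let the fingers close. It gives the time, the measured TCP pose, the force and the opening at its end, in the units of the state.
- env.get_obs(): the state, without advancing time (a new reading comes with each control period).
- env.read_camera(name): name is "side" or "top" or "wrist"; returns the picture (384x512x3 uint8, red, green, blue); there is no depth.
- env.get_calibration(name): a dict with "fx", "fy", "cx", "cy" (pixels), "R" (3x3) and "t" (3): a world point X has camera coordinates R X + t; the wrist camera has in their place "hand_eye" (4x4, takes a point from camera to tool coordinates, whose origin is the TCP and whose axes are the tool frame's). Camera axes: x right, y down, z forward; pixel columns grow to the right and rows downward; lengths in m; the calibration is good to about 2 mm. A picture is of the moment at which its call begins: read the wrist's pose just before it. get_calibration takes no time and is no camera call.
- env.sign_off(): hands the job in, once; it reports no verdict.
Trained networks look in the newest picture that a camera, given by its name, has taken for a name from the list of things; names that differ only in an ending like _2 or _b are one class to them, and where a whole thing is asked for, a point or a joint stands for the part that bears it (a point fixed in the world has none). Each returns a list of dicts, best first, with "p" (0 to 1); they miss things now and then, are a little off and sometimes report something else, mostly with a low value. They report only what shows in the picture. A call takes as long as a camera call. They do not tell look-alikes from the thing itself.
- env.outline_of(camera, label): "mask" (384x512 bool, what is visible of it) and "xy" ([column, row] in pixels, amid what is visible of it).
The state is a dict: "time_s": time; "qpos": joint angles; "joint_velocities": joint speeds; "effort": joint torques, N m; "tool_pos": TCP position; "tool_rot": TCP orientation; "force": force on the tool from outside, world axes, zero at the start; "wrist_torque": the same for the moment, N m; "grip_width": finger opening in m.
Only numpy, scipy, OpenCV 4.12 (cv2) and the standard library are available. Lean on these libraries where they do the work, as an engineer would, in place of code of your own. Each camera call takes 0.05 s, during which the arm holds its last target.

## Working session

There is one attempt and no reset: what is moved stays moved. The work goes in short steps, Python scripts to look and compute and a tool call to move; the robot and the scene stay as the last step left them, time stands still between calls to the robot, and variables do not carry over. Pictures are saved under pics/ and viewed, and the job is handed in when it is done.

Besides the shell and the picture viewer there is one more tool, called after "Request:" as name(argument=value, ...) on one line, values as JSON. carry_out: Moves the arm, as the interface text tells. Its arguments: {"type":"object","properties":{"targets":{"type":"array","items":{"type":"array"}},"jaw":{"type":"number"},"squeeze":{"type":"number"}},"required":["targets"]}

```bash
ls; mkdir -p pics; python3 - <<'E'
from cell import env
import cv2,numpy as np
o=env.get_obs(); print({k:np.round(v,3).tolist() for k,v in o.items()})
for n in ["side","top","wrist"]:
    im=env.read_camera(n); cv2.imwrite(f"pics/{n}0.png",cv2.resize(im[:,:,::-1],(800,600)))
    c=env.get_calibration(n); print(n,{k:np.round(v,4).tolist() for k,v in c.items()})
E
```

```text
pics
{'time_s': 0.0, 'qpos': [68.36, 18.438, -4.015, 83.175, 1.295, 78.54, -3.259], 'joint_velocities': [-0.029, 0.028, -0.058, -0.114, 0.059, 0.027, 0.006], 'effort': [0.001, -49.129, -0.404, -31.254, -0.064, 0.044, 0.0], 'tool_pos': [0.248, -0.6, 0.221], 'tool_rot': [-90.006, 0.108, -67.549], 'force': [-0.629, -0.036, -0.926], 'wrist_torque': [0.025, 0.033, 0.003], 'grip_width': 0.087}
side {'fx': 404.8736, 'fy': 404.8736, 'cx': 252.6741, 'cy': 193.7625, 'R': [[0.9961, -0.0862, 0.0176], [-0.0439, -0.6608, -0.7493], [0.0762, 0.7456, -0.662]], 't': [-0.5482, 0.1207, 1.4705]}
top {'fx': 355.6321, 'fy': 355.6321, 'cx': 256.3919, 'cy': 184.9, 'R': [[-0.0246, -0.9994, -0.0261], [-0.9925, 0.0276, -0.1195], [0.1201, 0.0229, -0.9925]], 't': [0.0228, 0.5429, 1.2568]}
wrist {'fx': 341.4033, 'fy': 341.4033, 'cx': 257.7172, 'cy': 195.1143, 'hand_eye': [[1.0, -0.0, 0.0006, 0.0003], [-0.0006, -0.2546, 0.967, -0.1615], [0.0001, -0.967, -0.2546, 0.069], [0.0, 0.0, 0.0, 1.0]]}
```

View pics/side0.png

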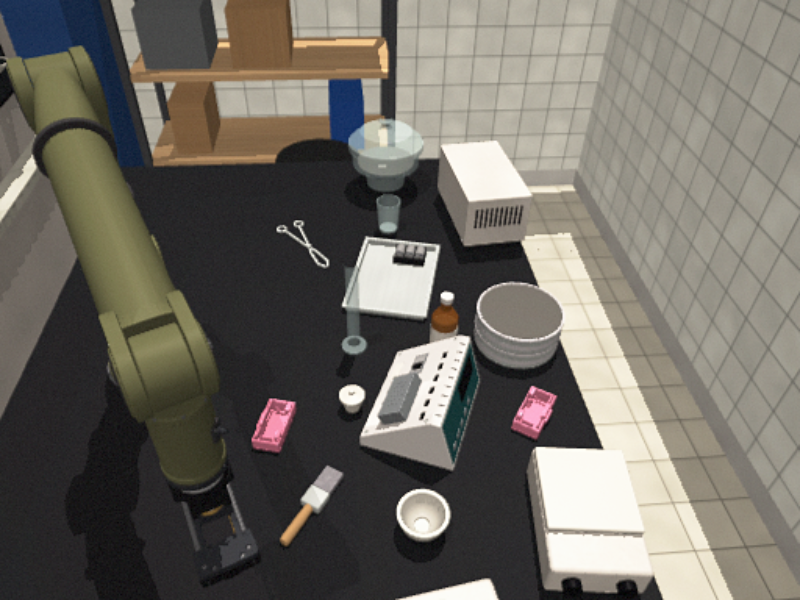

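View pics/top0.png

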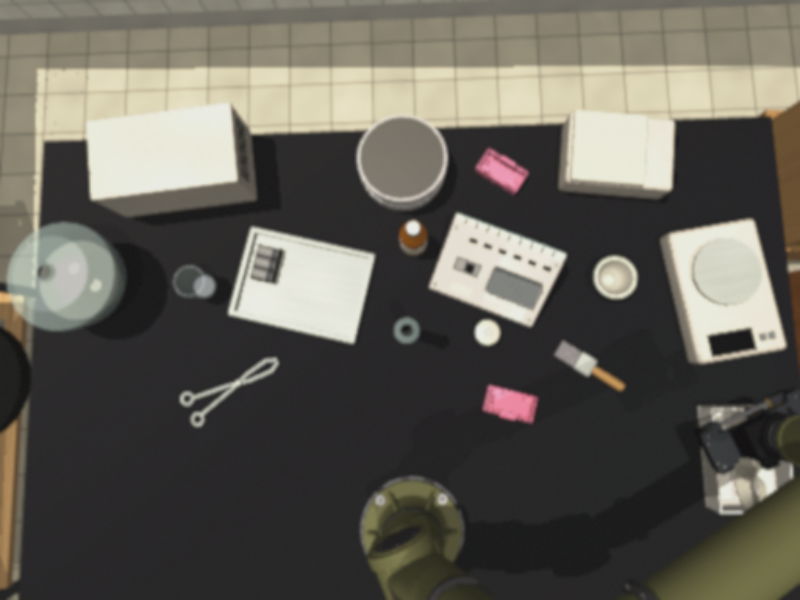

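View pics/wrist0.png

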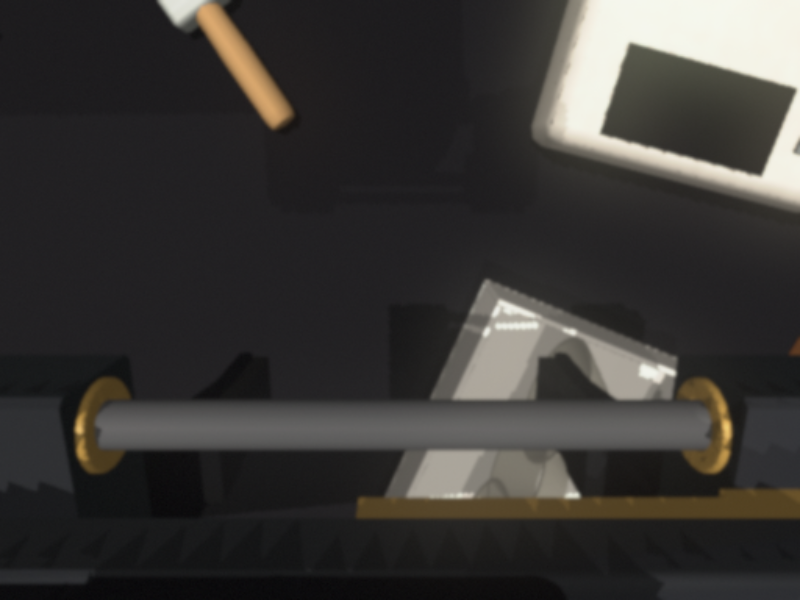

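```bash
cat > h.py <<'E'
import numpy as np,cv2
from scipy.spatial.transform import Rotation as Ro
from cell import env
def proj(cal,X,wp=None):
    X=np.atleast_2d(X)
    if 'R' in cal: C=X@np.array(cal['R']).T+np.array(cal['t'])
    else:
        p,r=wp; T=(X-np.array(p))@Ro.from_euler('xyz',r,degrees=True).as_matrix()
        H=np.array(cal['hand_eye']); C=(T-H[:3,3])@H[:3,:3]
    return np.c_[cal['fx']*C[:,0]/C[:,2]+cal['cx'],cal['fy']*C[:,1]/C[:,2]+cal['cy']]
def onplane(cal,uv,z):
    R=np.array(cal['R']);t=np.array(cal['t'])
    d=R.T@np.array([(uv[0]-cal['cx'])/cal['fx'],(uv[1]-cal['cy'])/cal['fy'],1]);o=-R.T@t
    return o+d*(z-o[2])/d[2]
def both(ca,ua,cb,ub):
    A=[];b=[]
    for c,u in((ca,ua),(cb,ub)):
        R=np.array(c['R']);t=np.array(c['t'])
        for f,k,r in((c['fx'],c['cx'],0),(c['fy'],c['cy'],1)):
            m=(u[r]-k)/f
            A.append(R[r]-m*R[2]);b.append(m*t[2]-t[r])
    A=np.array(A);b=np.array(b);X,_,_,_=np.linalg.lstsq(A,b,rcond=None)
    return X
E
python3 - <<'E'
from h import *
S=env.get_calibration('side');T=env.get_calibration('top')
env.read_camera('side');env.read_camera('top')
M={}
for l in ['cover_mid','switch_ridge','bay','tray_mid','spare_mid','reagent_mid','cylinder_mid','crucible_mid','beaker_mid','mortar_mid','brush_grip']:
    a=env.outline_of('side',l);b=env.outline_of('top',l)
    for n,q in(('s',a),('t',b)):
        print(l,n,[(round(x['p'],2),np.round(x['xy']).tolist(),int(x['mask'].sum())) for x in q[:4]])
        for i,x in enumerate(q[:3]): M[f'{l}_{n}{i}']=x['mask']
    if a and b: print('   ',np.round(both(S,a[0]['xy'],T,b[0]['xy']),3))
np.savez_compressed('masks.npz',**M)
E
```

```text
cover_mid s [(0.87, [176.0, 269.0], 620), (0.72, [340.0, 267.0], 605)]
cover_mid t [(0.88, [323.0, 256.0], 503), (0.71, [331.0, 183.0], 566)]
    [ 0.282 -0.224  0.017]
switch_ridge s []
switch_ridge t []
bay s [(0.6, [224.0, 253.0], 209)]
bay t [(0.75, [315.0, 210.0], 219), (0.71, [310.0, 170.0], 3224)]
    [ 0.442 -0.197  0.052]
tray_mid s [(0.98, [247.0, 180.0], 1995)]
tray_mid t [(0.75, [197.0, 184.0], 4470)]
    [0.55  0.229 0.005]
spare_mid s [(0.72, [259.0, 160.0], 254)]
spare_mid t [(0.73, [172.0, 168.0], 358), (0.54, [316.0, 211.0], 188)]
    [0.609 0.317 0.038]
reagent_mid s [(0.84, [285.0, 204.0], 384)]
reagent_mid t [(0.58, [263.0, 149.0], 298)]
    [ 0.662 -0.02   0.093]
cylinder_mid s [(0.58, [224.0, 201.0], 523)]
cylinder_mid t [(0.64, [260.0, 211.0], 208), (0.21, [264.0, 150.0], 313)]
    [ 0.446 -0.001  0.1  ]
crucible_mid s [(0.68, [223.0, 258.0], 219), (0.3, [247.0, 176.0], 1914)]
crucible_mid t [(0.66, [316.0, 212.0], 210), (0.59, [311.0, 168.0], 3225)]
    [ 0.438 -0.202  0.032]
beaker_mid s [(0.89, [250.0, 136.0], 347)]
beaker_mid t [(0.92, [124.0, 179.0], 369), (0.28, [330.0, 182.0], 585)]
    [0.579 0.486 0.049]
mortar_mid s [(0.83, [274.0, 329.0], 866)]
mortar_mid t [(0.61, [390.0, 176.0], 561)]
    [ 0.564 -0.473  0.038]
brush_grip s [(0.77, [199.0, 317.0], 621), (0.34, [227.0, 203.0], 481)]
brush_grip t [(0.7, [375.0, 232.0], 412)]
    [ 0.361 -0.409  0.024]
```

```bash
cat > lg.py <<'E'
from h import *
s,c=np.sin(np.radians(35)),np.cos(np.radians(35))
def logpts(xc,yc,yaw):
    Rz=Ro.from_euler('z',yaw,degrees=True).as_matrix(); o=np.array([xc,yc,0])
    bay=np.array([-.0405,-.05,.088]); P=np.array([[c,0,-s],[0,1,0],[s,0,c]])
    g={}
    g['cov_top']=[bay+P@np.array(v) for v in[(-.028,-.055,.0135),(.028,-.055,.0135),(.028,.055,.0135),(-.028,.055,.0135)]]
    g['cov_rim']=[bay+P@np.array(v) for v in[(-.028,-.055,-.0135),(.028,-.055,-.0135),(.028,.055,-.0135),(-.028,.055,-.0135)]]
    g['sw']=[bay+P@np.array(v) for v in[(-.012,.102,-.0065),(.012,.102,-.0065),(.012,.108,-.0065),(-.012,.108,-.0065)]]
    g['base']=[np.array(v) for v in[(-.0975,-.125,0),(.0975,-.125,0),(.0975,.125,0),(-.0975,.125,0)]]
    g['low']=[np.array(v) for v in[(-.0975,-.125,.03),(-.0975,.125,.03),(.0425,.125,.128),(.0425,-.125,.128)]]
    return {k:np.array(v)@Rz.T+o for k,v in g.items()}
def draw(im,cal,g,box,z,wp=None):
    x0,y0,x1,y1=box
    q=cv2.resize(im[y0:y1,x0:x1,::-1],None,fx=z,fy=z,interpolation=cv2.INTER_CUBIC).copy()
    for k,v in g.items():
        p=(proj(cal,v,wp)-[x0-.5,y0-.5])*z
        col={'cov_top':(0,0,255),'cov_rim':(0,128,255),'sw':(255,0,255),'base':(0,255,0),'low':(255,255,0)}.get(k,(0,255,255))
        cv2.polylines(q,[p.round().astype(int)],True,col,1)
    return q
E
python3 - <<'E'
from lg import *
S=env.get_calibration('side');T=env.get_calibration('top')
M=np.load('masks.npz'); m=M['bay_t1'].astype(np.uint8)
print(cv2.minAreaRect(cv2.findNonZero(m)))
a=env.read_camera('side');b=env.read_camera('top'); np.savez('ims.npz',s=a,t=b)
g0=onplane(T,(310,168),.06);print(g0)
g=logpts(g0[0],g0[1],-17)
cv2.imwrite('pics/lt1.png',draw(b,T,g,(265,125,372,215),7))
cv2.imwrite('pics/ls1.png',draw(a,S,g,(222,205,312,305),6))
E
```

```text
((318.1488952636719, 172.32125854492188), (75.11009979248047, 53.07780456542969), 20.136302947998047)
[ 0.59525255 -0.18412414  0.06      ]
```

View pics/lt1.png

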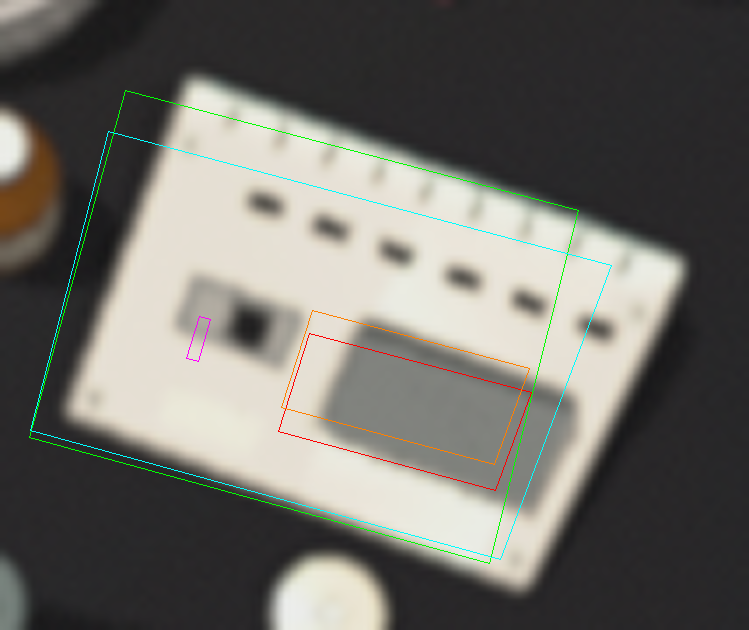

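View pics/ls1.png

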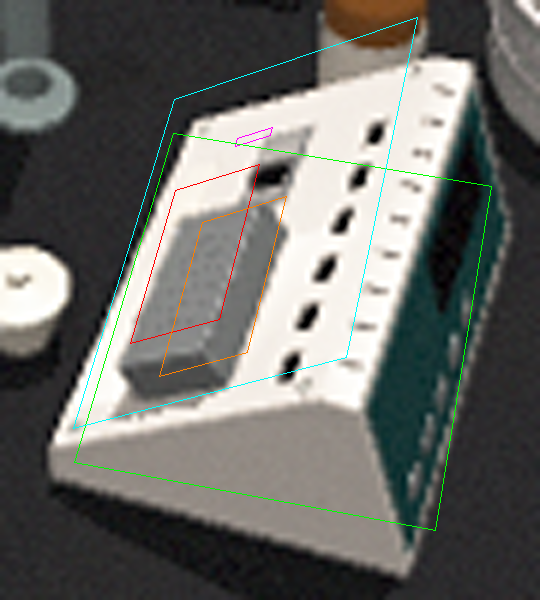

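```bash
python3 - <<'E'
from lg import *
from scipy.optimize import least_squares
S=env.get_calibration('side');T=env.get_calibration('top')
d=np.load('ims.npz');a,b=d['s'],d['t']
t=lambda u,v:(265-.5+u/7,125-.5+v/7); sd=lambda u,v:(222-.5+u/6,205-.5+v/6)
obs=[(T,'low',1,t(65,415)),(T,'low',0,t(525,592)),(S,'low',1,sd(188,125)),(S,'low',0,sd(50,448)),(S,'base',0,sd(55,482)),(S,'base',1,sd(407,577))]
def f(p):
    g=logpts(*p); return np.concatenate([proj(c,g[k][i])[0]-uv for c,k,i,uv in obs])
r=least_squares(f,[.59,-.2,-20]); print(r.x,np.round(r.fun.reshape(-1,2),2))
g=logpts(*r.x)
cv2.imwrite('pics/lt2.png',draw(b,T,g,(265,125,372,215),7))
cv2.imwrite('pics/ls2.png',draw(a,S,g,(222,205,312,305),6))
E
```

```text
[  0.58940021  -0.20767137 -21.93641924] [[ 0.2   0.09]
 [ 0.01 -1.14]
 [ 0.03 -0.66]
 [-0.22  0.  ]
 [-0.86  0.07]
 [ 0.11  0.21]]
```

View pics/lt2.png

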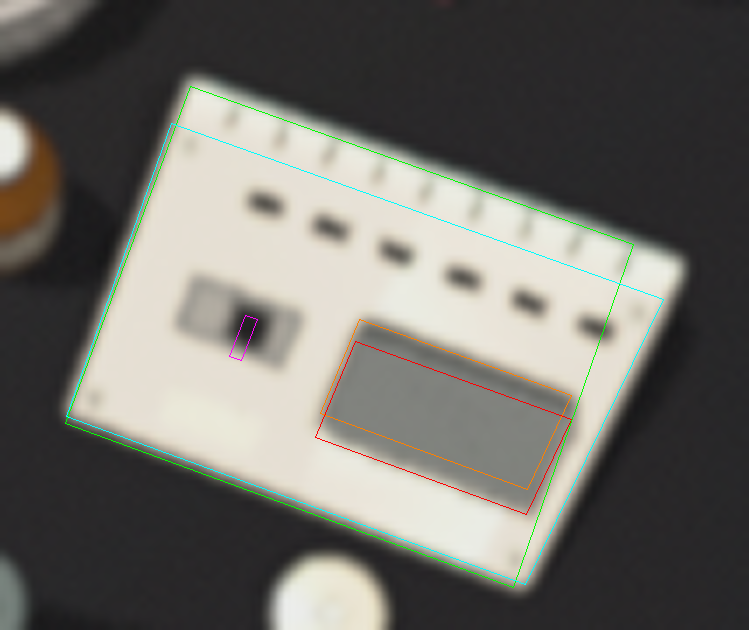

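View pics/ls2.png

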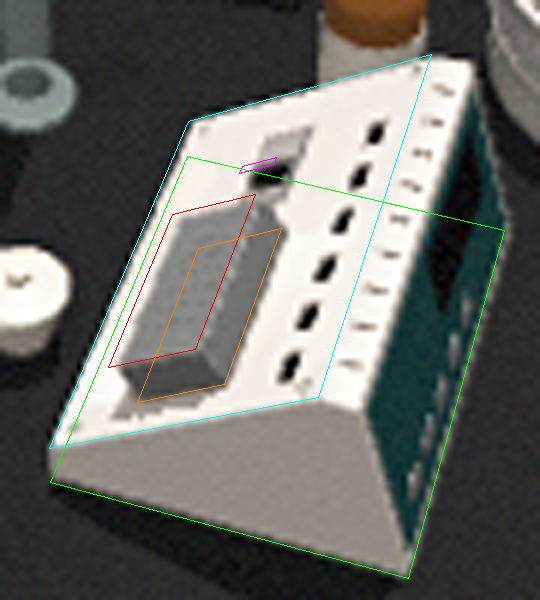

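```bash
cat > pl.py <<'E'
from lg import *
import json
def eul(r): return Ro.from_euler('xyz',r,degrees=True).as_matrix()
def rows(goalp,goalR,N,start=None,rnd=(1,2)):
    if start is None:
        o=env.get_obs(); start=(np.array(o['tool_pos']),eul(o['tool_rot']))
    p,R=np.array(start[0]),np.array(start[1]); p0=p.copy(); R0=R.copy()
    rv=Ro.from_matrix(R0.T@goalR).as_rotvec(); out=[]
    for i in range(1,N+1):
        pt=p0+(goalp-p0)*i/N; Rt=R0@Ro.from_rotvec(rv*i/N).as_matrix()
        d=np.round(R.T@(pt-p)*1000,rnd[0]); w=np.round(np.degrees(Ro.from_matrix(R.T@Rt).as_rotvec()),rnd[1])
        out.append([(d+0).tolist(),(w+0).tolist()])
        p=p+R@(d/1000); R=R@Ro.from_rotvec(np.radians(w)).as_matrix()
    return out,(p,R)
def frame(yaw):
    P=np.array([[c,0,-s],[0,1,0],[s,0,c]]); return Ro.from_euler('z',yaw,degrees=True).as_matrix()@P
def toolR(F): return np.c_[F[:,0],-F[:,2],F[:,1]]
def bayp(xc,yc,yaw): return np.array([xc,yc,0])+Ro.from_euler('z',yaw,degrees=True).as_matrix()@np.array([-.0405,-.05,.088])
E
python3 - <<'E'
from pl import *
L=(.5894,-.2077,-21.94); F=frame(L[2]); b=bayp(*L); print('bay',b,F)
o=env.get_obs()
p0=np.array(o['tool_pos']);R0=eul(o['tool_rot'])
up=p0+[0,0,.1]
r1,s1=rows(up,R0,2)
goal=b+F@np.array([-.0,-.05,.11])
r2,s2=rows(goal,toolR(F),9,s1)
print(goal,np.linalg.norm(goal[:2]));print(json.dumps(r1));print(json.dumps(r2))
T=env.get_calibration('top')
M=np.load('masks.npz')
for k in ('tray_mid_t0','tray_mid_s0'):
    cc=cv2.findNonZero(M[k].astype(np.uint8)); r=cv2.minAreaRect(cc); bx=cv2.boxPoints(r)
    cal=T if k[-2]=='t' else env.get_calibration('side')
    print(k,[np.round(onplane(cal,q,.018)[:2],3).tolist() for q in bx])
E
```

```text
bay [ 0.53315141 -0.23894655  0.088     ] [[ 0.75982548  0.37363544 -0.53203553]
 [-0.30606424  0.92757563  0.21430849]
 [ 0.57357644  0.          0.81915204]]
[ 0.45594573 -0.26175139  0.17810672] 0.5257378675553996
[[[0.0, -50.0, 0.0], [0.0, 0.0, 0.0]], [[0.0, -50.0, 0.0], [0.0, 0.0, 0.0]]]
[[[-26.0, 16.0, 35.7], [1.55, -4.91, -3.68]], [[-23.9, 15.5, 37.5], [1.54, -4.9, -3.68]], [[-21.6, 15.0, 38.9], [1.55, -4.91, -3.68]], [[-19.1, 14.8, 40.3], [1.55, -4.9, -3.68]], [[-16.6, 14.7, 41.5], [1.55, -4.91, -3.67]], [[-13.9, 14.9, 42.3], [1.54, -4.9, -3.68]], [[-11.3, 15.2, 43.0], [1.55, -4.91, -3.68]], [[-8.5, 15.7, 43.5], [1.55, -4.91, -3.68]], [[-5.8, 16.5, 43.6], [1.54, -4.9, -3.68]]]
tray_mid_t0 [[0.494, 0.419], [0.712, 0.374], [0.635, 0.066], [0.422, 0.116]]
tray_mid_s0 [[0.448, 0.104], [0.485, 0.426], [0.705, 0.365], [0.639, 0.055]]
```

Request:
carry_out(targets=[[[0, -50, 0], [0, 0, 0]], [[0, -50, 0], [0, 0, 0]], [[-26, 16, 35.7], [1.55, -4.9, -3.68]], [[-23.9, 15.5, 37.5], [1.55, -4.9, -3.68]], [[-21.6, 15, 38.9], [1.55, -4.9, -3.68]], [[-19.1, 14.8, 40.3], [1.55, -4.9, -3.68]], [[-16.6, 14.7, 41.5], [1.55, -4.9, -3.68]], [[-13.9, 14.9, 42.3], [1.55, -4.9, -3.68]], [[-11.3, 15.2, 43], [1.55, -4.9, -3.68]], [[-8.5, 15.7, 43.5], [1.55, -4.9, -3.68]], [[-5.8, 16.5, 43.6], [1.55, -4.9, -3.68]], [[0, 0, 0], [0, 0, 0]]], jaw=0)

```text
time_s: 2.65
tool_pos: [0.4559, -0.2654, 0.1751]
tool_rot: [-89.4, -33.6, -22.6]
force: [0.1, -0.2, -0.9]
grip_width: 0.0027
```

```bash
python3 - <<'E'
from pl import *
W=env.get_calibration('wrist')
o=env.get_obs(); wp=(o['tool_pos'],o['tool_rot']); print(o['time_s'],wp,o['qpos'],o['grip_width'])
a=env.read_camera('wrist')
np.savez('w1.npz',im=a,p=wp[0],r=wp[1])
F=frame(-21.94);print(np.round(toolR(F).T@eul(wp[1]),3).tolist())
cv2.imwrite('pics/w1.png',draw(a,W,logpts(.5894,-.2077,-21.94),(0,0,512,384),1.56,wp))
for l in ['switch_ridge','cover_mid','tab_ridge']:
    q=env.outline_of('wrist',l); print(l,[(round(x['p'],2),np.round(x['xy']).tolist(),int(x['mask'].sum())) for x in q])
E
```

```text
2.65 (array([ 0.45592024, -0.26536243,  0.17505599]), array([-89.44438205, -33.62553205, -22.61560328])) [ 43.91099381 -17.21546578 -11.12334566 131.70571314 -16.99061926
  33.03654285  21.47434536] 0.002694421525904814
[[1.0, -0.024, 0.01], [0.024, 1.0, -0.003], [-0.01, 0.003, 1.0]]
switch_ridge []
cover_mid [(0.83, [265.0, 122.0], 11713), (0.76, [410.0, 36.0], 2155)]
tab_ridge [(0.89, [419.0, 31.0], 716), (0.76, [226.0, 126.0], 188)]
```

View pics/w1.png

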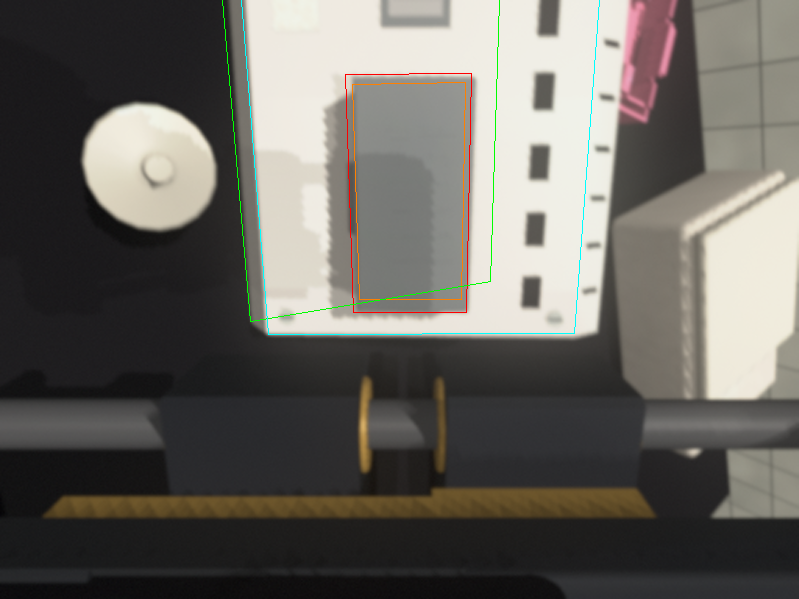

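```bash
python3 - <<'E'
from pl import *
L=(.5894,-.2077,-21.94); F=frame(L[2]); b=bayp(*L)
r,s1=rows(b+F@np.array([0.003,.07,.04]),toolR(F),6); print(json.dumps(r))
E
```

```text
[[[-0.7, 11.5, 22.3], [0.07, -0.21, -0.14]], [[-0.6, 11.6, 22.2], [0.08, -0.21, -0.15]], [[-0.6, 11.5, 22.2], [0.07, -0.21, -0.14]], [[-0.5, 11.6, 22.2], [0.08, -0.21, -0.15]], [[-0.5, 11.7, 22.2], [0.07, -0.21, -0.14]], [[-0.4, 11.6, 22.2], [0.08, -0.21, -0.15]]]
```

Request:
carry_out(targets=[[[-0.6, 11.6, 22.2], [0.07, -0.21, -0.15]], [[-0.6, 11.6, 22.2], [0.07, -0.21, -0.15]], [[-0.6, 11.6, 22.2], [0.07, -0.21, -0.15]], [[-0.5, 11.6, 22.2], [0.07, -0.21, -0.15]], [[-0.5, 11.6, 22.2], [0.07, -0.21, -0.15]], [[-0.4, 11.6, 22.2], [0.07, -0.21, -0.15]], [[0, 0, 0], [0, 0, 0]]])

```text
time_s: 3.55
tool_pos: [0.5412, -0.1648, 0.1214]
tool_rot: [-90.0, -35.0, -21.9]
force: [-0.4, -0.2, -0.3]
grip_width: 0.0007
```

```bash
cat > wl.py <<'E'
from pl import *
import sys
n=sys.argv[1]; L=tuple(map(float,sys.argv[2:5])) if len(sys.argv)>4 else (.5894,-.2077,-21.94)
W=env.get_calibration('wrist')
o=env.get_obs(); wp=(o['tool_pos'],o['tool_rot']); print(o['time_s'],wp,np.round(o['qpos'],1),o['grip_width'],np.round(o['force'],2))
a=env.read_camera('wrist')
np.savez(n+'.npz',im=a,p=wp[0],r=wp[1])
F=frame(L[2]);b=bayp(*L);R=eul(wp[1])
print('tcp in bay frame mm',np.round(1000*F.T@(wp[0]-b),1),'rot err deg',np.round(np.degrees(Ro.from_matrix(toolR(F).T@R).as_rotvec()),2))
cv2.imwrite(f'pics/{n}.png',draw(a,W,logpts(*L),(0,0,512,384),1.56,wp))
E
python3 wl.py w2
```

```text
3.55 (array([ 0.54122717, -0.16478884,  0.12136944]), array([-89.97256451, -34.95344769, -21.86484399])) [ 50.5  -9.  -37.8 131.6   1.5  21.1 -11.8] 0.0006642726311728241 [-0.38 -0.2  -0.29]
tcp in bay frame mm [ 2.6 71.8 38.9] rot err deg [ 0.07 -0.06  0.05]
```

View pics/w2.png

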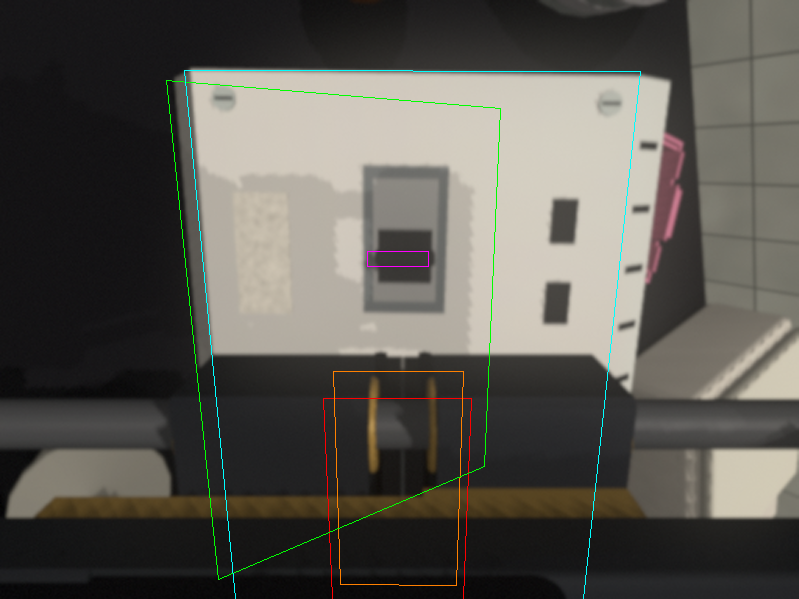

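```bash
python3 - <<'E'
import numpy as np,cv2
im=np.load('w2.npz')['im'][100:205,225:295,::-1].astype(float)
q=np.clip(im*2.2,0,255).astype(np.uint8)
cv2.imwrite('pics/w2z.png',cv2.resize(q,None,fx=5.5,fy=5.5,interpolation=cv2.INTER_CUBIC))
E
```

```text
(no output)
```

View pics/w2z.png

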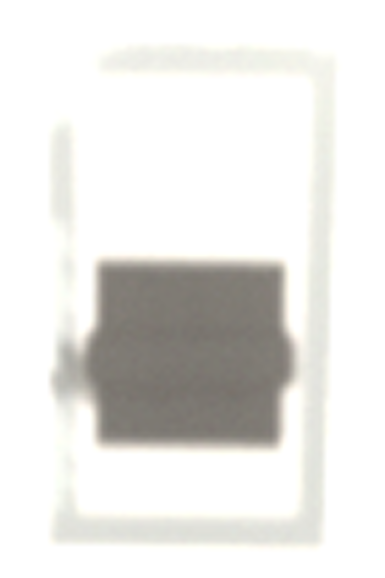

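Request:
carry_out(targets=[[[0, 10, 5], [0, 0, 0]], [[0, 12, 5], [0, 0, 0]], [[0, 12, 4], [0, 0, 0]], [[0, 8, 0], [0, 0, 0]], [[0, 3, 0], [0, 0, 0]], [[0, 0, 0], [0, 0, 0]]])

```text
time_s: 4.2
tool_pos: [0.5686, -0.1649, 0.0844]
tool_rot: [-90.0, -34.9, -22.2]
force: [0.4, -0.1, -0.2]
grip_width: 0.0004
```

```bash
python3 wl.py w3 .5913 -.2084 -21.94; python3 - <<'E'
from h import *
im=env.read_camera('side'); cv2.imwrite('pics/s3.png',cv2.resize(im[150:310,150:350,::-1],None,fx=4,fy=3.75,interpolation=cv2.INTER_CUBIC))
E
```

```text
4.2 (array([ 0.56858023, -0.16492159,  0.08443891]), array([-90.00441673, -34.92776676, -22.15896239])) [ 56.3   0.2 -46.7 130.   25.4  17.2 -34.7] 0.00039487183217834753 [ 0.43 -0.08 -0.19]
tcp in bay frame mm [ 0.6 81.8 -4.7] rot err deg [-0.13  0.18  0.07]
```

View pics/w3.png

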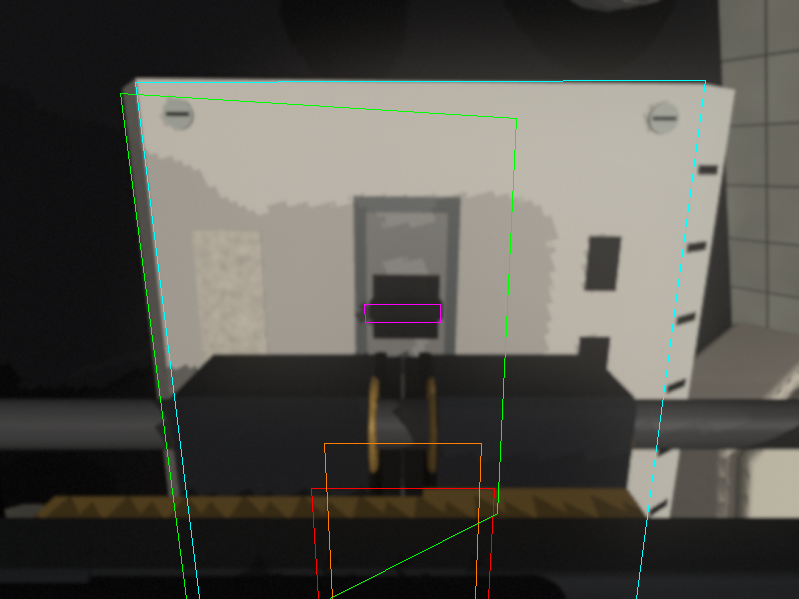

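View pics/s3.png

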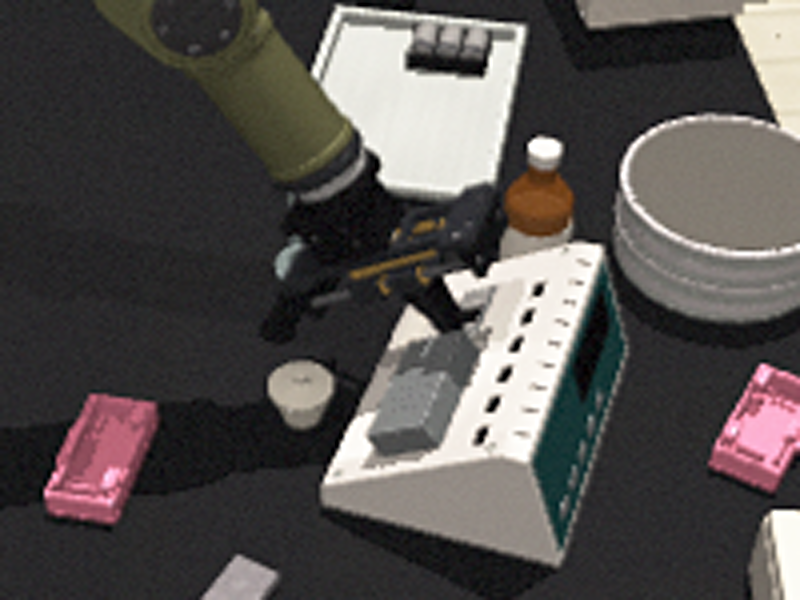

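Request:
carry_out(targets=[[[1, 3, 2], [0, 0, 0]], [[1, 2, 2], [0, 0, 0]], [[0, 1, 1], [0, 0, 0]], [[0, 0, 0], [0, 0, 0]]])

```text
time_s: 4.7
tool_pos: [0.5756, -0.1594, 0.0807]
tool_rot: [-90.0, -35.0, -21.9]
force: [-0.0, 0.0, -0.4]
grip_width: 0.0004
```

```bash
cat > st.py <<'E'
from pl import *
L=(.5913,-.2084,-21.94); o=env.get_obs(); F=frame(L[2]);b=bayp(*L)
print(o['time_s'],np.round(o['qpos'],1),'F',np.round(F.T@o['force'],2),'w',round(o['grip_width'],4),'bayframe',np.round(1000*F.T@(o['tool_pos']-b),1),np.round(np.degrees(Ro.from_matrix(toolR(F).T@eul(o['tool_rot'])).as_rotvec()),2),'world',np.round(o['tool_pos'],4))
E
python3 st.py
```

```text
4.7 [ 55.3   1.7 -47.  129.5  30.6  17.4 -39.9] F [-0.28  0.   -0.34] w 0.0004 bayframe [  2.1  89.6 -10.4] [ 0.01 -0.05  0.05] world [ 0.5756 -0.1594  0.0807]
```

Request:
carry_out(targets=[[[0, 0, 3], [0, 0, 0]], [[0, 0, 3], [0, 0, 0]], [[0, 0, 3], [0, 0, 0]], [[0, 0, 3], [0, 0, 0]], [[0, 0, 3], [0, 0, 0]], [[0, 0, 1], [0, 0, 0]], [[0, 0, 0], [0, 0, 0]]])

```text
time_s: 5.4
tool_pos: [0.5808, -0.146, 0.0803]
tool_rot: [-90.2, -34.9, -21.9]
force: [-3.6, -5.7, 3.5]
grip_width: 0.0008
```

```bash
python3 st.py; python3 wl.py w4 .5913 -.2084 -21.94
```

```text
5.4 [ 53.4   2.3 -47.4 129.1  35.   18.6 -45.8] F [ 1.02 -6.62  3.52] w 0.0008 bayframe [  1.7 103.9 -10.6] [-0.16  0.    0.13] world [ 0.5808 -0.146   0.0803]
5.4 (array([ 0.58079414, -0.1460324 ,  0.08032256]), array([-90.15494105, -34.87377787, -21.94532729])) [ 53.4   2.3 -47.4 129.1  35.   18.6 -45.8] 0.0008221367145371181 [-3.57 -5.7   3.47]
tcp in bay frame mm [  1.7 103.9 -10.6] rot err deg [-0.16  0.    0.13]
```

View pics/w4.png

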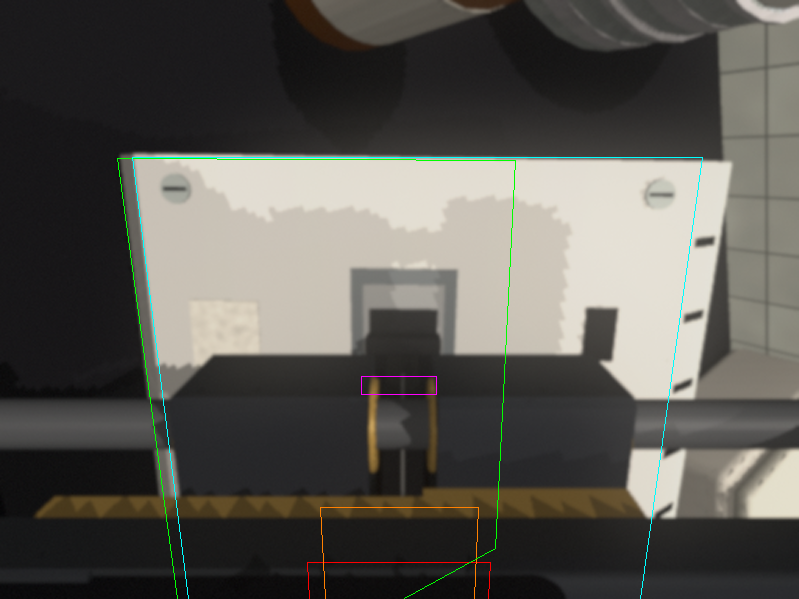

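Request:
carry_out(targets=[[[0, 0, 1.5], [0, 0, 0]], [[0, 0, 1.5], [0, 0, 0]], [[0, 0, 0], [0, 0, 0]]])

```text
time_s: 5.75
tool_pos: [0.5809, -0.1458, 0.0802]
tool_rot: [-90.3, -34.8, -22.1]
force: [-6.1, -10.5, 4.9]
grip_width: 0.0004
```

```bash
python3 st.py
```

```text
5.75 [ 53.1   2.3 -47.4 129.   35.8  19.  -46.8] F [  1.35 -12.01   5.04] w 0.0004 bayframe [  1.6 104.2 -10.6] [-0.39  0.1   0.18] world [ 0.5809 -0.1458  0.0802]
```

Request:
carry_out(targets=[[[0, 0, -4], [0, 0, 0]], [[0, 0, -8], [0, 0, 0]], [[0, -15, -10], [0, 0, 0]], [[0, -20, -15], [0, 0, 0]], [[0, -15, -15], [0, 0, 0]], [[0, -5, -15], [0, 0, 0]], [[0, 0, -15], [0, 0, 0]], [[0, 0, -15], [0, 0, 0]], [[0, 0, 0], [0, 0, 0]]], jaw=1)

```text
time_s: 6.65
tool_pos: [0.5197, -0.2187, 0.1218]
tool_rot: [-90.1, -34.8, -22.0]
force: [0.3, 0.0, -0.1]
grip_width: 0.0644
```

```bash
python3 st.py; python3 wl.py w5 .5913 -.2084 -21.94;  python3 - <<'E'
from pl import *
d=np.load('w1.npz'); 
L=(.5913,-.2084,-21.94); G=logpts(*L)
F=frame(L[2]);b=bayp(*L)
G={k:G[k] for k in('cov_top','cov_rim','low')}
G['ridge']=np.array([b+F@np.array(v) for v in[(-.0325,-.018,-.0015),(-.0325,.018,-.0015),(-.0325,.018,-.0105),(-.0325,-.018,-.0105)]])
cv2.imwrite('pics/w1b.png',draw(d['im'],env.get_calibration('wrist'),G,(150,0,390,225),3.3,(d['p'],d['r'])))
E
```

```text
6.65 [ 52.5  -9.  -31.1 132.   -9.9  21.1   6.3] F [ 0.2   0.15 -0.24] w 0.0644 bayframe [ 1.3 13.7 40.3] [-0.07  0.02  0.15] world [ 0.5197 -0.2187  0.1218]
6.65 (array([ 0.51974395, -0.21868624,  0.12178819]), array([-90.06105189, -34.84938293, -21.95979063])) [ 52.5  -9.  -31.1 132.   -9.9  21.1   6.3] 0.06435610629459176 [ 0.33  0.03 -0.08]
tcp in bay frame mm [ 1.3 13.7 40.3] rot err deg [-0.07  0.02  0.15]
```

View pics/w1b.png

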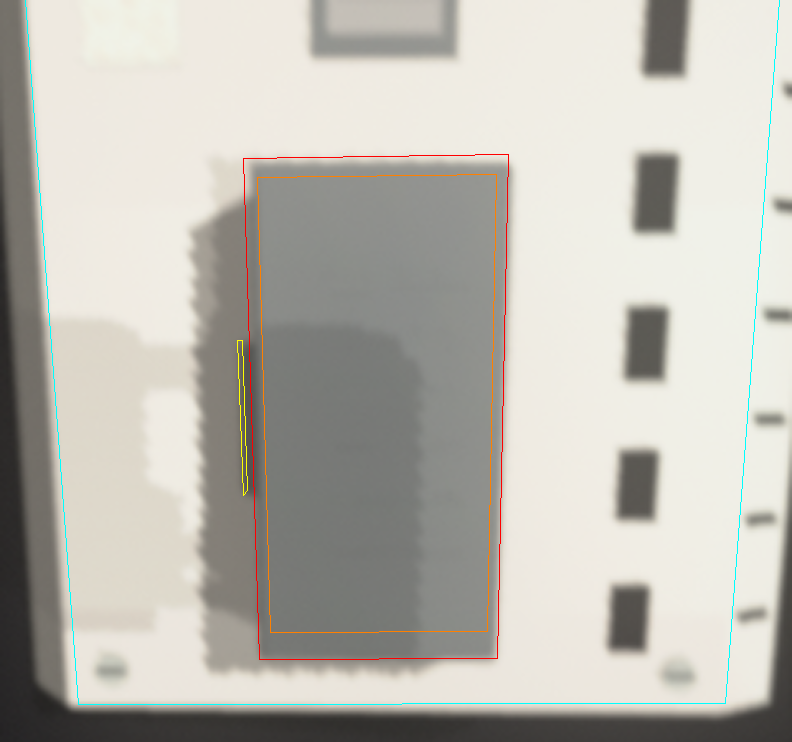

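View pics/w5.png

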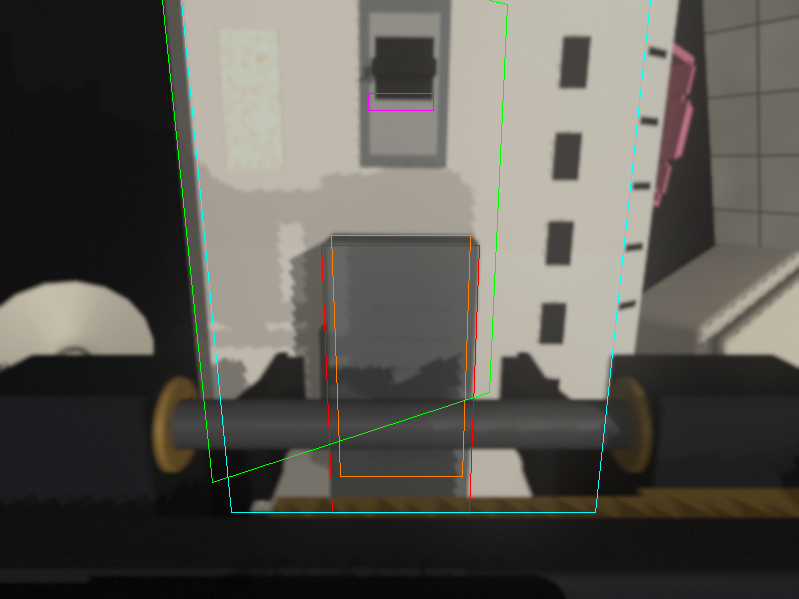

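Request:
carry_out(targets=[[[-0.7, 0, -7], [0, 0, 0]], [[-0.6, 0, -6.7], [0, 0, 0]], [[0, 0, 0], [0, 0, 0]], [[0, 0, 0], [0, 0, 0]]])

```text
time_s: 7.1
tool_pos: [0.5144, -0.2292, 0.121]
tool_rot: [-90.1, -34.8, -21.8]
force: [0.3, 0.1, 0.3]
grip_width: 0.0864
```

```bash
python3 st.py
```

```text
7.1 [ 52.   -8.9 -28.9 132.1 -12.1  21.1  10.2] F [0.36 0.2  0.16] w 0.0864 bayframe [ 0.1  2.  40.3] [ 0.01 -0.13  0.18] world [ 0.5144 -0.2292  0.121 ]
```

Request:
carry_out(targets=[[[0, 10, -1], [0, 0, 0]], [[0, 12, -1], [0, 0, 0]], [[0, 12, 0], [0, 0, 0]], [[0, 8, 0], [0, 0, 0]], [[0, 5, 0], [0, 0, 0]], [[0, 2.5, 0], [0, 0, 0]], [[0, 0, 0], [0, 0, 0]]])

```text
time_s: 7.8
tool_pos: [0.5396, -0.242, 0.0802]
tool_rot: [-90.1, -34.8, -21.8]
force: [-0.1, -0.5, -0.8]
grip_width: 0.087
```

```bash
python3 st.py; python3 wl.py w6 .5913 -.2084 -21.94;python3 - <<'E'
from h import *
im=env.read_camera('side'); cv2.imwrite('pics/s6.png',cv2.resize(im[190:310,200:340,::-1],None,fx=5,fy=5,interpolation=cv2.INTER_CUBIC))
E
```

```text
7.8 [ 54.3  -0.  -32.5 130.7   0.3  14.5  -0.3] F [-0.36 -0.55 -0.67] w 0.087 bayframe [-0.2 -0.5 -9.3] [ 0.01 -0.1   0.2 ] world [ 0.5396 -0.242   0.0802]
7.8 (array([ 0.53964133, -0.24203761,  0.08021471]), array([-90.06419267, -34.80439983, -21.81220981])) [ 54.3  -0.  -32.5 130.7   0.3  14.5  -0.3] 0.08703567478014491 [-0.13 -0.54 -0.75]
tcp in bay frame mm [-0.2 -0.5 -9.3] rot err deg [ 0.01 -0.1   0.2 ]
```

View pics/w6.png

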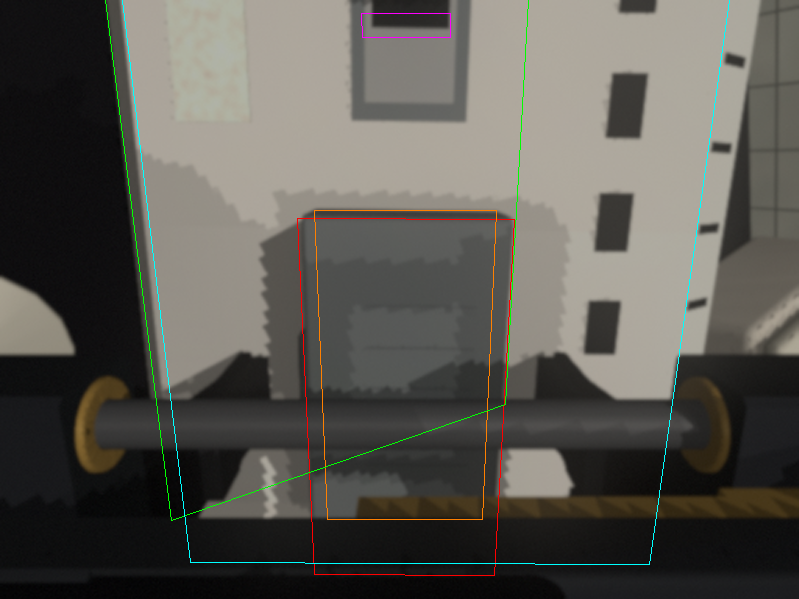

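View pics/s6.png

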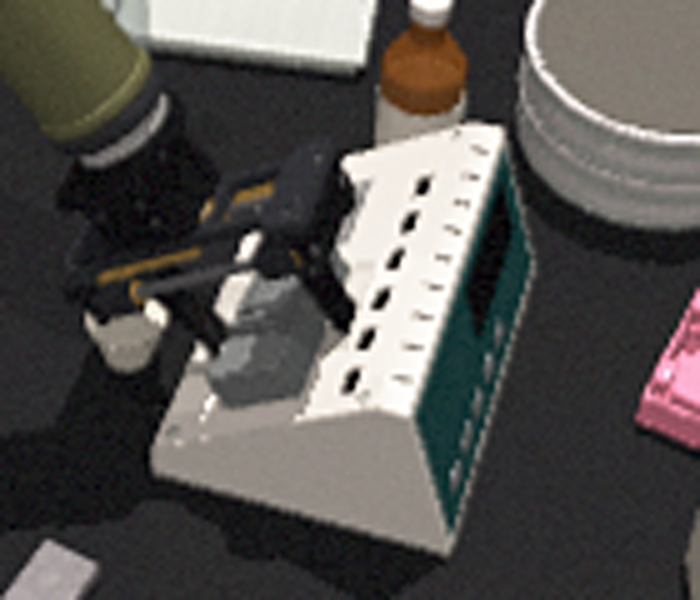

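Request:
carry_out(targets=[[[0, 1, 0], [0, 0, 0]], [[0, 0, 0], [0, 0, 0]], [[0, 0, 0], [0, 0, 0]], [[0, 0, 0], [0, 0, 0]], [[0, 0, 0], [0, 0, 0]], [[0, 0, 0], [0, 0, 0]], [[0, 0, 0], [0, 0, 0]], [[0, 0, 0], [0, 0, 0]]], jaw=0, squeeze=30)

```text
time_s: 8.7
tool_pos: [0.5406, -0.2434, 0.0804]
tool_rot: [-90.1, -34.9, -21.9]
force: [2.6, -0.9, -0.2]
grip_width: 0.0559
```

```bash
python3 st.py
```

```text
8.7 [ 5.430e+01  1.000e-01 -3.250e+01  1.306e+02  6.000e-01  1.440e+01
 -6.000e-01] F [ 2.08  0.17 -1.75] w 0.0559 bayframe [ 1.  -1.4 -9.9] [-0.05 -0.05  0.07] world [ 0.5406 -0.2434  0.0804]
```

Request:
carry_out(targets=[[[0.2, -1.5, 0], [0, 0, 3]], [[0.2, -1.5, 0], [0, 0, 3]], [[0.2, -1.5, 0], [0, 0, 3]], [[0.2, -1.5, 0], [0, 0, 3]], [[0.2, -1.5, 0], [0, 0, 3]], [[0.2, -1.5, 0], [0, 0, 3]], [[0, 0, 0], [0, 0, 0]]])

```text
time_s: 9.4
tool_pos: [0.5376, -0.2421, 0.0881]
tool_rot: [-90.0, -16.8, -21.9]
force: [-0.6, -0.2, 3.7]
grip_width: 0.0554
```

```bash
python3 st.py; python3 - <<'E'
from h import *
im=env.read_camera('side'); cv2.imwrite('pics/s7.png',cv2.resize(im[190:310,200:340,::-1],None,fx=5,fy=5,interpolation=cv2.INTER_CUBIC))
E
```

```text
9.4 [ 52.1   7.9 -32.2 115.3   6.9  41.4  -5.6] F [ 1.73 -0.37  3.32] w 0.0554 bayframe [ 2.7 -1.3 -1.8] [-0.02 -0.05 18.22] world [ 0.5376 -0.2421  0.0881]
```

View pics/s7.png

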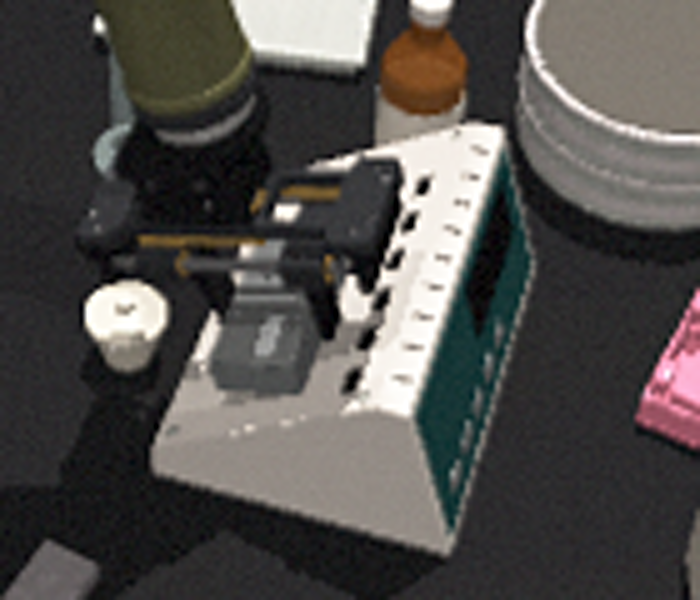

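Request:
carry_out(targets=[[[-2.7, 0.9, 0], [0, 0, 0]], [[-2.7, 0.9, 0], [0, 0, 0]], [[-2.7, 0.8, 0], [0, 0, 0]], [[-2.7, 0.8, 0], [0, 0, 0]], [[-2.7, 0.8, 0], [0, 0, 0]], [[0, 0, 0], [0, 0, 0]]])

```text
time_s: 10.05
tool_pos: [0.5255, -0.2373, 0.0798]
tool_rot: [-90.1, -16.8, -21.9]
force: [-0.5, 0.4, -0.8]
grip_width: 0.0558
```

```bash
python3 st.py; python3 - <<'E'
from h import *
im=env.read_camera('side'); cv2.imwrite('pics/s8.png',cv2.resize(im[190:310,200:340,::-1],None,fx=5,fy=5,interpolation=cv2.INTER_CUBIC))
E
```

```text
10.05 [ 52.5   6.9 -32.3 117.3   6.3  40.1  -5.2] F [-0.93  0.21 -0.28] w 0.0558 bayframe [-12.7  -1.4  -1.1] [-0.07 -0.06 18.21] world [ 0.5255 -0.2373  0.0798]
```

View pics/s8.png

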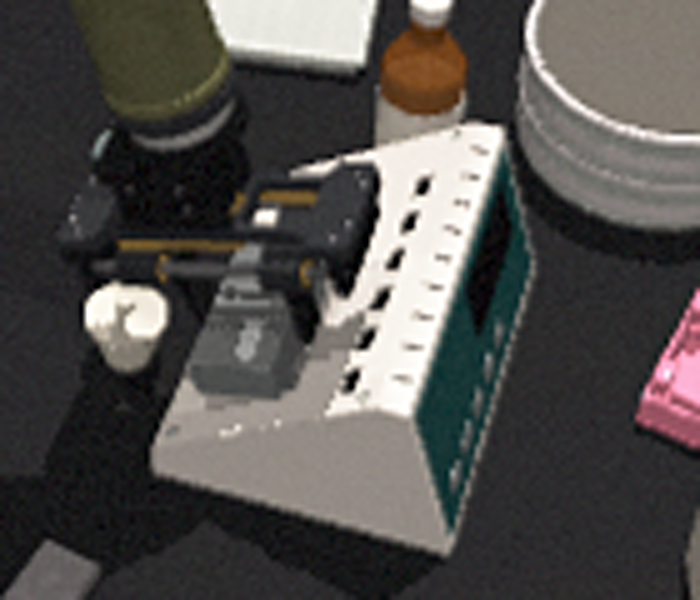

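Request:
carry_out(targets=[[[-1.2, -3.8, 0], [0, 0, 0]], [[-2.5, -7.6, 0], [0, 0, 0]], [[-3, -9.5, 0], [0, 0, 0]], [[-3, -9.5, 0], [0, 0, 0]], [[-3, -9.5, 0], [0, 0, 0]], [[0, 0, 0], [0, 0, 0]]])

```text
time_s: 10.7
tool_pos: [0.5044, -0.229, 0.1167]
tool_rot: [-90.2, -17.0, -21.9]
force: [0.8, -0.6, -0.7]
grip_width: 0.0558
```

```bash
python3 - <<'E'
from pl import *
S=env.get_calibration('side');T=env.get_calibration('top')
from scipy.optimize import least_squares
a=env.read_camera('side');b=env.read_camera('top')
d=np.load('ims.npz')
for cal,im,n,x0,y0,x1,y1 in((T,d['t'],'t',135,135,250,230),(S,d['s'],'s',205,140,295,215)):
    z=6.5
    cv2.imwrite(f'pics/tray_{n}.png',cv2.resize(im[y0:y1,x0:x1,::-1],None,fx=z,fy=z,interpolation=cv2.INTER_CUBIC))
o=env.get_obs();p=np.array(o['tool_pos']);print(p,o['tool_rot'],o['grip_width'])
r,s1=rows(np.array([p[0]-.02,p[1],.33]),eul([-90,0,-21.9]),8);print(json.dumps(r))
E
```

```text
[ 0.5042314  -0.22891392  0.11535128] [-90.12380912 -16.89125374 -21.88996077] 0.05578197590046196
[[[5.6, -26.3, -1.0], [0.02, 0.0, 2.11]], [[4.6, -26.6, -1.0], [0.01, 0.0, 2.11]], [[3.6, -26.7, -0.9], [0.02, 0.0, 2.11]], [[2.6, -26.8, -1.0], [0.01, 0.0, 2.12]], [[1.7, -26.8, -1.0], [0.02, 0.0, 2.11]], [[0.6, -27.0, -0.9], [0.01, -0.01, 2.11]], [[-0.3, -26.9, -1.0], [0.02, 0.0, 2.11]], [[-1.3, -26.9, -0.9], [0.01, 0.0, 2.11]]]
```

View pics/tray_t.png

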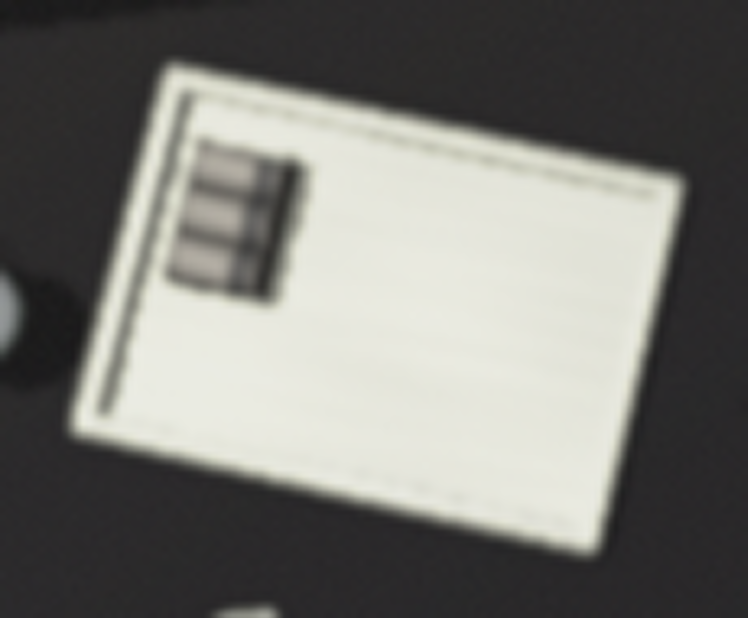

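View pics/tray_s.png

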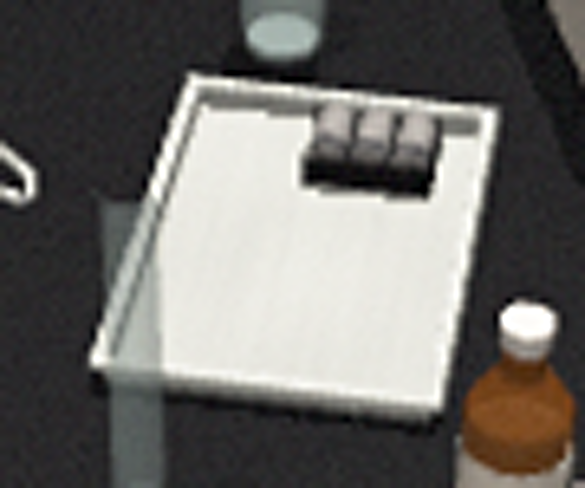

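Request:
carry_out(targets=[[[5.6, -26.3, -1], [0, 0, 2.1]], [[4.6, -26.6, -1], [0, 0, 2.1]], [[3.6, -26.7, -1], [0, 0, 2.1]], [[2.6, -26.8, -1], [0, 0, 2.1]], [[1.7, -26.8, -1], [0, 0, 2.1]], [[0.6, -27, -1], [0, 0, 2.1]], [[-0.3, -27, -1], [0, 0, 2.1]], [[-1.3, -27, -1], [0, 0, 2.1]], [[0, 0, 0], [0, 0, 0]]])

```text
time_s: 11.7
tool_pos: [0.4864, -0.2299, 0.3327]
tool_rot: [-90.1, -0.3, -21.9]
force: [0.7, -0.3, -0.7]
grip_width: 0.0558
```

```bash
python3 - <<'E'
from pl import *
S=env.get_calibration('side');T=env.get_calibration('top')
t=lambda u,v:(135-.5+u/6.5,135-.5+v/6.5); sd=lambda u,v:(205-.5+u/6.5,140-.5+v/6.5)
A=np.array([onplane(T,t(*q),.018) for q in((168,65),(683,178),(598,555),(72,433))])
B=np.array([onplane(S,sd(*q),.018) for q in((497,105),(440,412),(93,362),(190,75))])
print(np.round(A,3).tolist());print(np.round(B,3).tolist())
for X in(A,B):
    e=(X[0]+X[3]-X[1]-X[2])/2; print('mid',X.mean(0),'xdir',np.degrees(np.arctan2(e[1],e[0])),np.linalg.norm(e),np.linalg.norm(X[0]-X[3]))
o=env.get_obs();print(o['tool_pos'],o['tool_rot'],o['grip_width'],np.round(o['qpos'],1))
im=env.read_camera('side');cv2.imwrite('pics/s9.png',cv2.resize(im[:,:,::-1],(800,600)))
im=env.read_camera('wrist');cv2.imwrite('pics/w9.png',cv2.resize(im[:,:,::-1],(800,600)))
E
```

```text
[[0.708, 0.365, 0.018], [0.633, 0.069, 0.018], [0.42, 0.121, 0.018], [0.496, 0.418, 0.018]]
[[0.707, 0.37, 0.018], [0.631, 0.067, 0.018], [0.428, 0.125, 0.018], [0.501, 0.418, 0.018]]
mid [0.56417153 0.24321327 0.018     ] xdir 75.70916657743618 0.3060993183696757 0.21769379834485952
mid [0.566877   0.24498103 0.018     ] xdir 75.87812357304001 0.3067911416945583 0.21167584108078602
[ 0.48639459 -0.22990842  0.33268242] [-90.0657407   -0.31914956 -21.91539355] 0.055842874481478066 [ 53.1   4.3 -32.4  87.9   2.4  88.1  -1.2]
```

View pics/s9.png

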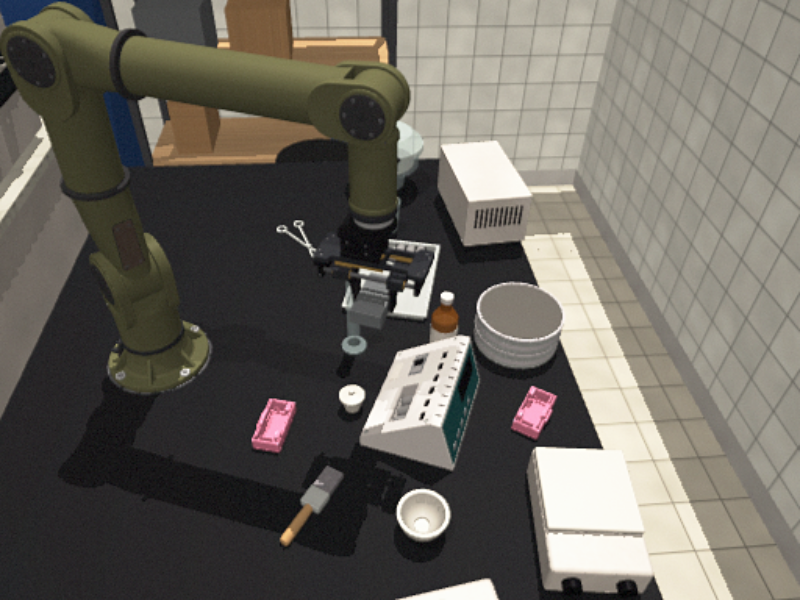

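View pics/w9.png

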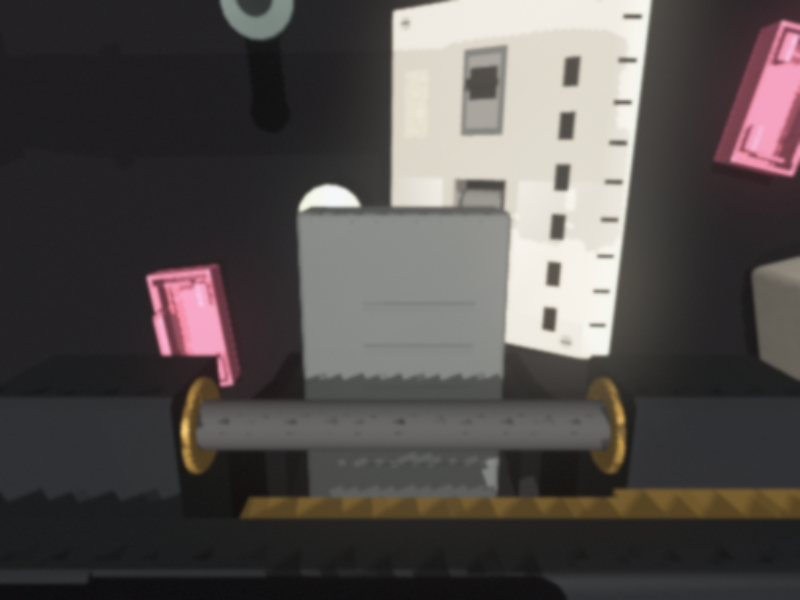

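```bash
python3 - <<'E'
from pl import *
r,s1=rows(np.array([.548,.177,.325]),eul([-90,0,-14.2]),12);print(json.dumps(r))
E
```

```text
[[[-7.7, 0.3, 33.4], [0.0, -0.64, 0.0]], [[-7.4, 0.3, 33.4], [0.01, -0.64, 0.01]], [[-6.9, 0.3, 33.5], [0.0, -0.65, 0.0]], [[-6.6, 0.3, 33.6], [0.01, -0.64, 0.0]], [[-6.3, 0.4, 33.7], [0.0, -0.64, 0.01]], [[-5.8, 0.3, 33.8], [0.0, -0.64, 0.0]], [[-5.5, 0.3, 33.8], [0.01, -0.64, 0.0]], [[-5.0, 0.3, 33.8], [0.0, -0.64, 0.01]], [[-4.7, 0.4, 34.0], [0.01, -0.65, 0.0]], [[-4.4, 0.3, 33.9], [0.0, -0.64, 0.0]], [[-3.9, 0.3, 34.1], [0.0, -0.64, 0.0]], [[-3.6, 0.4, 34.0], [0.01, -0.64, 0.01]]]
```

Request:
carry_out(targets=[[[-7.7, 0, 33.4], [0, -0.64, 0]], [[-7.4, 0, 33.4], [0, -0.64, 0]], [[-6.9, 0, 33.5], [0, -0.64, 0]], [[-6.6, 0, 33.6], [0, -0.64, 0]], [[-6.3, 0, 33.7], [0, -0.64, 0]], [[-5.8, 0, 33.8], [0, -0.64, 0]], [[-5.5, 0, 33.8], [0, -0.64, 0]], [[-5, 0, 33.8], [0, -0.64, 0]], [[-4.7, 0, 34], [0, -0.65, 0]], [[-4.4, 0, 33.9], [0, -0.64, 0]], [[-3.9, 0, 34], [0, -0.64, 0]], [[-3.6, 0, 34], [0, -0.64, 0]]])

```text
time_s: 13.0
tool_pos: [0.547, 0.1779, 0.3273]
tool_rot: [-90.2, 0.1, -14.2]
force: [1.2, 0.6, -1.4]
grip_width: 0.0557
```

Request:
carry_out(targets=[[[0, 0, 0], [0, 0, 0]], [[0, 0, 0], [0, 0, 0]]])

```text
time_s: 13.2
tool_pos: [0.5467, 0.1776, 0.3274]
tool_rot: [-90.2, 0.1, -14.1]
force: [1.1, -1.0, -0.7]
grip_width: 0.0558
```

```bash
python3 - <<'E'
from pl import *
o=env.get_obs();wp=(o['tool_pos'],o['tool_rot']);print(wp,o['grip_width'],np.round(o['qpos'],1))
W=env.get_calibration('wrist');im=env.read_camera('wrist')
q=eul([0,0,75.8]);m=np.array([.565,.244,0])
g={'base':np.array([m+q@np.array(v) for v in((-.145,-.1,.018),(.145,-.1,.018),(.145,.1,.018),(-.145,.1,.018))]),'low':np.array([m+q@np.array(v) for v in((-.142,-.097,.003),(.142,-.097,.003),(.142,.097,.003),(-.142,.097,.003))])}
cv2.imwrite('pics/w10.png',draw(im,W,g,(0,0,512,384),1.56,wp))
im=env.read_camera('top');cv2.imwrite('pics/t10.png',cv2.resize(im[:,:,::-1],(800,600)))
r,s1=rows(np.array([.548,.177,.05]),eul([-90,0,-14.2]),10);print(json.dumps(r))
E
```

```text
(array([0.54672332, 0.17757567, 0.32739757]), array([-90.15104036,   0.10328408, -14.07833906])) 0.05582396204270137 [ 23.5  13.2 -52.5  82.7  10.5  89.4 -42.5]
[[[0.0, 27.8, 0.3], [0.02, -0.01, 0.0]], [[0.0, 27.8, 0.2], [0.02, -0.01, -0.01]], [[0.0, 27.8, 0.2], [0.02, -0.02, 0.0]], [[0.1, 27.8, 0.3], [0.01, -0.01, 0.0]], [[0.0, 27.8, 0.2], [0.02, -0.01, 0.0]], [[0.0, 27.8, 0.2], [0.02, -0.01, -0.01]], [[0.0, 27.8, 0.2], [0.02, -0.01, 0.0]], [[0.0, 27.8, 0.2], [0.02, -0.02, 0.0]], [[0.0, 27.8, 0.2], [0.02, -0.01, -0.01]], [[0.0, 27.8, 0.2], [0.01, -0.01, 0.0]]]
```

View pics/w10.png

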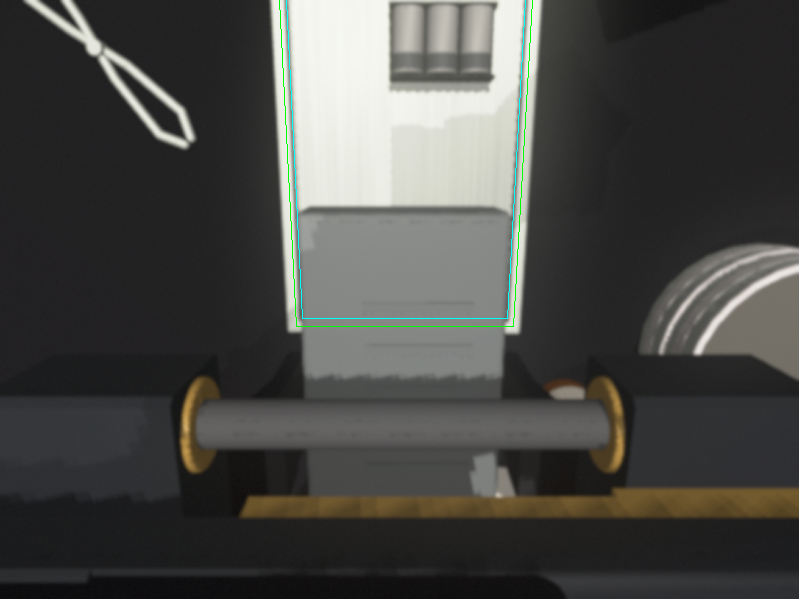

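View pics/t10.png

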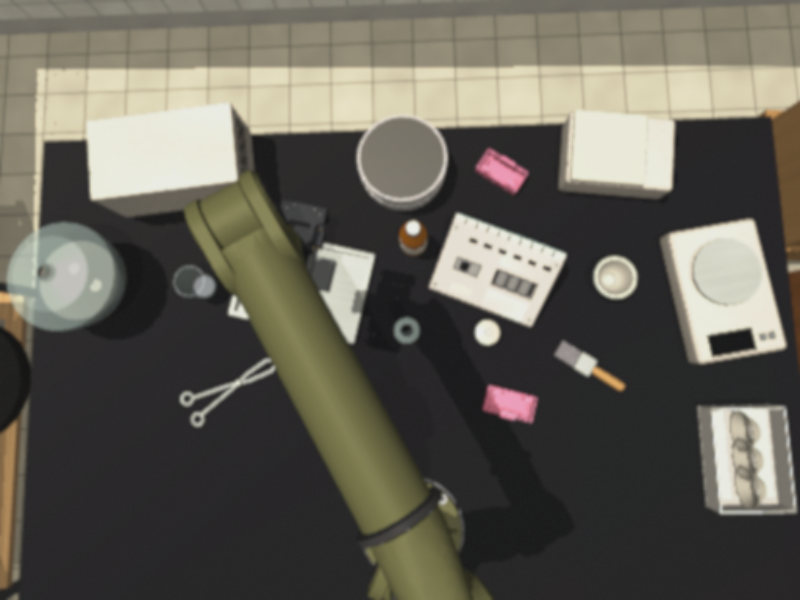

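Request:
carry_out(targets=[[[0, 28, 0.3], [0, 0, 0]], [[0, 28, 0.3], [0, 0, 0]], [[0, 28, 0.3], [0, 0, 0]], [[0, 28, 0.3], [0, 0, 0]], [[0, 28, 0.3], [0, 0, 0]], [[0, 28, 0.2], [0, 0, 0]], [[0, 28, 0.2], [0, 0, 0]], [[0, 28, 0.2], [0, 0, 0]], [[0, 28, 0.2], [0, 0, 0]], [[0, 25, 0.2], [0.1, -0.1, 0]], [[0, 0, 0], [0, 0, 0]]])

```text
time_s: 14.4
tool_pos: [0.5457, 0.1755, 0.0483]
tool_rot: [-90.2, 0.3, -14.3]
force: [0.1, 0.2, -1.7]
grip_width: 0.0558
```

```bash
python3 - <<'E'
from pl import *
o=env.get_obs();wp=(o['tool_pos'],o['tool_rot']);print(wp,o['grip_width'],np.round(o['qpos'],1),o['force'])
W=env.get_calibration('wrist');im=env.read_camera('wrist')
q=eul([0,0,75.8]);m=np.array([.565,.244,0]);print(1000*q.T@(wp[0]-m))
g={'base':np.array([m+q@np.array(v) for v in((-.145,-.1,.018),(.145,-.1,.018),(.145,.1,.018),(-.145,.1,.018))]),'low':np.array([m+q@np.array(v) for v in((-.142,-.097,.003),(.142,-.097,.003),(.142,.097,.003),(-.142,.097,.003))])}
cv2.imwrite('pics/w11.png',draw(im,W,g,(0,0,512,384),1.56,wp))
im=env.read_camera('side');cv2.imwrite('pics/s11.png',cv2.resize(im[100:280,150:350,::-1],None,fx=4,fy=3.3,interpolation=cv2.INTER_CUBIC))
E
```

```text
(array([0.54568867, 0.17551325, 0.04834346]), array([-90.23568213,   0.32088104, -14.28364834])) 0.05575213606594807 [ 19.   25.3 -47.6 103.5  21.1  61.  -50.7] [ 0.10551115  0.16799176 -1.65334647]
[-71.13137474   1.9209686   48.34346266]
```

View pics/w11.png

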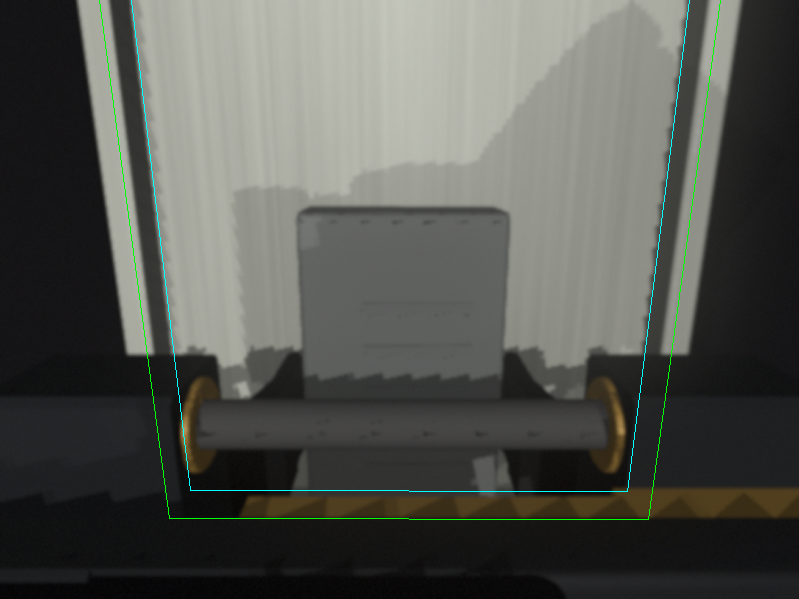

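View pics/s11.png

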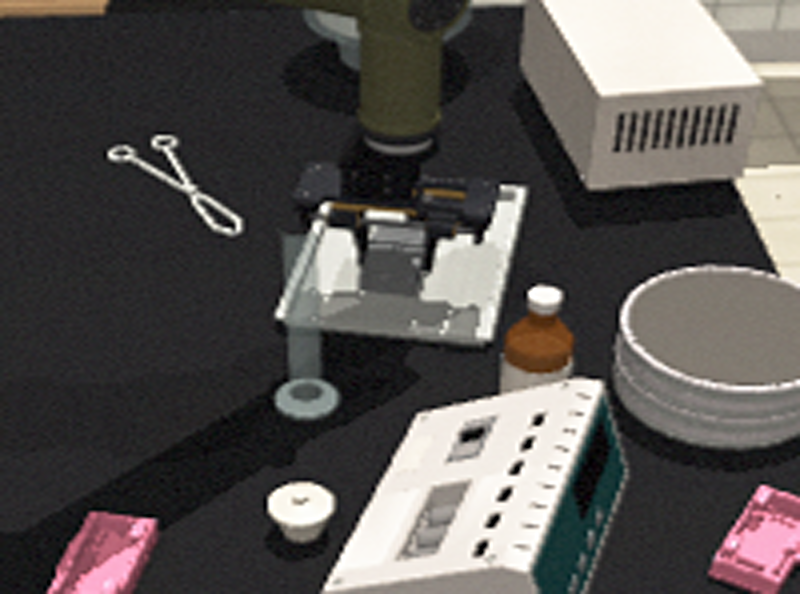

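Request:
carry_out(targets=[[[0, 8, 2], [0, 0, 0]], [[0, 8, 2], [0, 0, 0.1]], [[0, 6, 1], [0, 0, 0.1]], [[0, 4, 0], [0, 0, 0.1]], [[0, 2, 0], [0, 0, 0]], [[0, 1, 0], [0, 0, 0]], [[0, 0, 0], [0, 0, 0]]])

```text
time_s: 15.2
tool_pos: [0.5494, 0.1839, 0.023]
tool_rot: [-90.0, 0.3, -14.1]
force: [-0.5, 0.1, 0.0]
grip_width: 0.0563
```

Request:
carry_out(targets=[[[0, 1, 0], [0, 0, 0]], [[0, 1, 0], [0, 0, 0]], [[0, 0, 0], [0, 0, 0]]])

```text
time_s: 15.5
tool_pos: [0.5494, 0.1838, 0.021]
tool_rot: [-90.0, 0.3, -14.1]
force: [-0.3, -0.9, -0.5]
grip_width: 0.0563
```

Request:
carry_out(targets=[[[0, 1, 0], [0, 0, 0]], [[0, 1, 0], [0, 0, 0]], [[0, 1, 0], [0, 0, 0]], [[0, 0, 0], [0, 0, 0]]])

```text
time_s: 15.9
tool_pos: [0.5493, 0.1838, 0.0178]
tool_rot: [-90.0, 0.3, -14.1]
force: [0.1, -0.7, -1.0]
grip_width: 0.056
```

Request:
carry_out(targets=[[[0, 0.7, 0], [0, 0, 0]], [[0, 0.7, 0], [0, 0, 0]], [[0, 0, 0], [0, 0, 0]]])

```text
time_s: 16.2
tool_pos: [0.5494, 0.1839, 0.0165]
tool_rot: [-90.0, 0.3, -14.1]
force: [0.0, -0.4, -0.7]
grip_width: 0.0559
```

Request:
carry_out(targets=[[[0, 0.7, 0], [0, 0, 0]], [[0, 0.7, 0], [0, 0, 0]], [[0, 0, 0], [0, 0, 0]]])

```text
time_s: 16.5
tool_pos: [0.5495, 0.1837, 0.0156]
tool_rot: [-90.0, 0.3, -14.1]
force: [-1.1, -1.2, 3.1]
grip_width: 0.0559
```

Request:
carry_out(targets=[[[0, 0.7, 0], [0, 0, 0]], [[0, 0, 0], [0, 0, 0]]])

```text
time_s: 16.7
tool_pos: [0.5496, 0.1838, 0.0155]
tool_rot: [-90.0, 0.3, -14.1]
force: [-4.0, -0.7, 8.4]
grip_width: 0.0558
```

Request:
carry_out(targets=[[[0, -0.7, 0], [0, 0, 0]], [[0, 0, 0], [0, 0, 0]], [[0, 0, 0], [0, 0, 0]], [[0, 0, 0], [0, 0, 0]], [[0, 0, 0], [0, 0, 0]]], jaw=0.72, squeeze=10)

```text
time_s: 17.2
tool_pos: [0.5494, 0.1839, 0.0151]
tool_rot: [-90.0, 0.3, -14.1]
force: [-0.1, -0.3, 0.6]
grip_width: 0.0627
```

Request:
carry_out(targets=[[[0, 0, 0], [0, 0, 0]], [[0, 0, 0], [0, 0, 0]], [[0, 0, 0], [0, 0, 0]], [[0, 0, 0], [0, 0, 0]]], jaw=1)

```text
time_s: 17.6
tool_pos: [0.5494, 0.1839, 0.0153]
tool_rot: [-90.0, 0.3, -14.1]
force: [-0.3, -0.5, -0.3]
grip_width: 0.0838
```

```bash
python3 - <<'E'
from pl import *
o=env.get_obs();wp=(o['tool_pos'],o['tool_rot']);print(wp,o['grip_width'],o['force'])
im=env.read_camera('wrist');cv2.imwrite('pics/w12.png',cv2.resize(im[:,:,::-1],(800,600)))
E
```

```text
(array([0.54942272, 0.18391076, 0.01525439]), array([-89.98136633,   0.27982204, -14.1207389 ])) 0.08384048470607322 [-0.31919702 -0.53031529 -0.29523641]
```

View pics/w12.png

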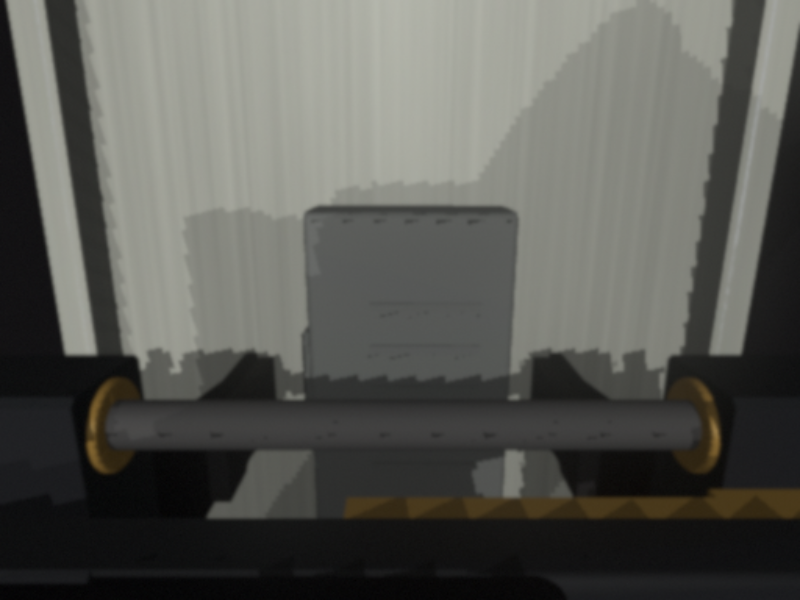

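Cover released and lying flat, fingers clear on both sides (cols 275 and 530 against cover edges 305 to 517). Retreat straight up.

Request:
carry_out(targets=[[[0, -5, 0], [0, 0, 0]], [[0, -10, 0], [0, 0, 0]], [[0, -25, 0], [0, 0, 0]], [[0, -40, 0], [0, 0, 0]], [[0, -45, 0], [0, 0, 0]], [[0, -45, 0], [0, 0, 0]], [[0, -45, 0], [0, 0, 0]], [[0, -40, 0], [0, 0, 0]], [[0, 0, -40], [0, 0, 0]], [[0, 0, -40], [0, 0, 0]], [[0, 0, -40], [0, 0, 0]], [[0, 0, 0], [0, 0, 0]]])

```text
time_s: 18.85
tool_pos: [0.521, 0.0603, 0.2709]
tool_rot: [-90.2, 0.2, -14.7]
force: [-0.8, -0.6, 0.4]
grip_width: 0.0871
```

```bash
python3 - <<'E'
from pl import *
o=env.get_obs();wp=(o['tool_pos'],o['tool_rot']);print(o['time_s'],wp,o['force'])
W=env.get_calibration('wrist');S=env.get_calibration('side')
q=eul([0,0,75.8]);m=np.array([.565,.244,0]);bx=lambda z,a,b:np.array([m+q@np.array(v) for v in((-a,-b,z),(a,-b,z),(a,b,z),(-a,b,z))])
g={'base':bx(.018,.145,.1),'low':bx(.003,.142,.097)}
cc=np.array([.5494,.1839,0]);Q=eul([0,0,-14.1])
for k,z in(('cov_top',.039),('cov_rim',.012)): g[k]=np.array([cc+Q@np.array([x,y,z]) for x,y in((-.028,-.055),(.028,-.055),(.028,.055),(-.028,.055))])
im=env.read_camera('wrist');cv2.imwrite('pics/w13.png',draw(im,W,g,(0,0,512,384),1.56,wp))
im=env.read_camera('side');cv2.imwrite('pics/s13.png',draw(im,S,g,(190,120,350,280),3.7))
E
```

```text
18.85 (array([0.52098492, 0.06027489, 0.27088088]), array([-90.24809661,   0.18089087, -14.6662966 ])) [-0.77409562 -0.55733128  0.37536586]
```

View pics/w13.png

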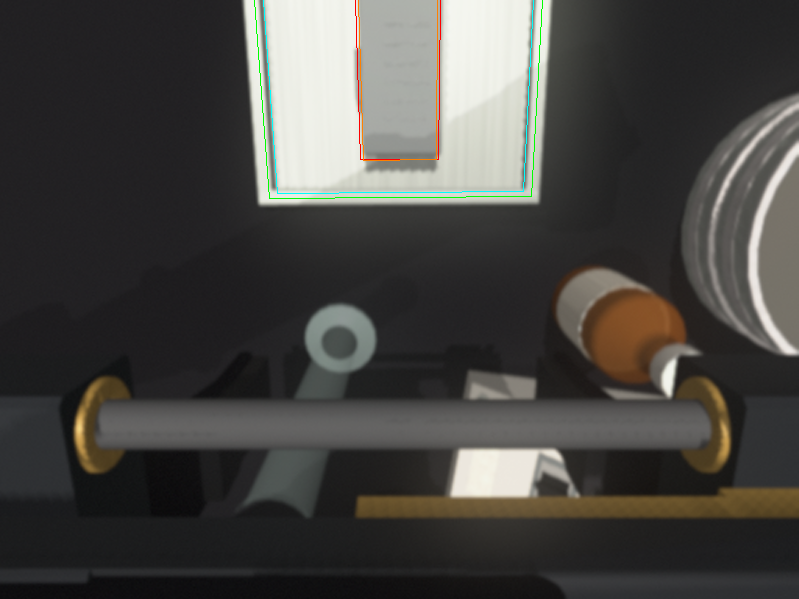

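View pics/s13.png

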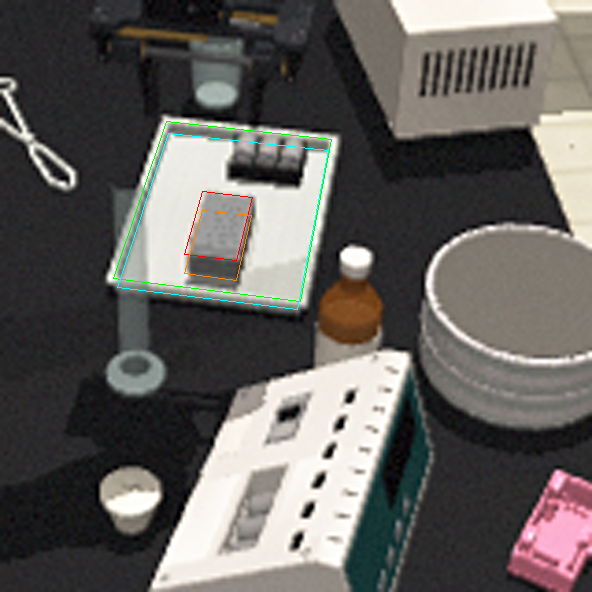

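```bash
python3 -c "
from cell import env
print(env.sign_off())"
```

```text
the job is handed in; nothing more can be done
None
```

The switch is off, the cover is off the logger and lying in the tray, and the job is handed in; no verdict was reported.

- **Switch:** I pushed it to its end stop. The force rose to 12 N with no further travel, and later pictures show it about 12 mm over.
- **Cover removal:** I pinched the cover across its width, closing to 55.9 mm, which means the tab was fully in. I then swung it 18° about its upper edge, drew it about 15 mm down the slope and lifted it off.
- **Placing:** I carried it above the glassware and set it down in the clear end of the tray, releasing after the fingers felt the floor.

**Last checks:**
- In the final wrist and side pictures the cover lies flat, hollow side down, on its predicted outline, about 64 mm from the tray centre towards the clear end.
- The spare cells and the bystanders in those views look unmoved, by eye rather than by measurement. The brush and mortar were out of view; they looked unmoved in the overhead picture taken while I carried the cover.
- The gripper was clear and the force was near zero at 18.9 s, against the 61 s limit.

**Disagreements:**
- My first fit of the logger's position was about 2 mm low along the slope, and I corrected it from the wrist pictures.
- The tray measured about 306 × 215 mm instead of the stated 290 × 200 mm, but its centre and direction agreed between cameras to about 3 mm.

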